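Issue one piston blank from the magazine to a repair kit

ROBOT

A 6-joint arm with a two-finger parallel gripper is mounted at the origin on the work surface. World frame = base frame: x ahead of the robot, y to its left, z up, the work surface at z = 0. Lengths are in mm, angles in rad, forces in N, time in s.
With the tool pointing down it reaches from about 350 to 775 mm from the base axis. Payload 7.3 kg.
Tool frame: the origin (TCP) lies on the centre line of the jaws, within the pads' length; the fingertips stand 22 mm ahead of it and the grasp point (between the pads) lies 3 mm ahead of it; x points along the fingers, z is the direction in which the jaws open and shut, and the axes are right-handed (so a half turn about x gives the same grasp; the last joint's range is limited). The gripper opens to 92 mm and grips with 3 to 60 N. Pads are 19 mm wide; open, the fingers measure 130 mm over their backs; the gripper's body (75 mm by 190 mm) begins 47 mm behind the grasp point.
Start: joints at [1.182, 0.342, 1.524, -0, 1.275, -0.146], TCP at [126.205, 509.625, 216.441] pointing down, gripper open.
Joint ranges: [-2.53, 2.53], [-0.77, 2.02], [0.04, 2.7], [-1, 4.14], [0.28, 2.66], [-3.11, 3.11]. Speed limits (rad/s): [2.57, 2.57, 3.14, 3.14, 3.14, 3.14].

INTERFACE

Orientations are given as [roll, pitch, yaw] about the fixed x, y, z axes, in that order (R = Rz(yaw) Ry(pitch) Rx(roll)).
In Python, from plant import readout, imaging, bot gives the robot as it stands.
- The arm moves only by the tool arm_command, never from a script. Its argument "plan" is a list of rows, each an object of numbers: "tx", "ty", "tz": the shift along the tool's x, y, z in cm; "wx", "wy", "wz": the turn, a rotation vector about the tool's x, y, z in rad; "jaw": the opening, from -1 (shut) to 1 (fully open). In form: [{"tx": .., "ty": .., "tz": .., "wx": .., "wy": .., "wz": .., "jaw": ..}, ...]. A call has 1 to 20 rows; each row shifts and turns the commanded pose from where the row before left it, along the tool's axes as they then stand; what a row does not reach is not made up. A row lasts 1/10 s, in which the tool goes at most 50 mm and 8.59 degrees, less where a joint would pass 70% of its speed; a pose out of reach is approached as far as the arm can. A call with a gripper value outside its range is refused whole. The fingers move at their own pace and stop on an object; the grip force is fixed at half the most. Time passes only in rows, so rows that do not move let the fingers close. It gives the time, the measured TCP pose, the force and the opening at its end, in the units of the state.
- readout.get_obs(): the state, without advancing time (a new reading comes with each control period).
- imaging.capture(name): name is "scene" or "side" or "wrist"; returns the picture (420x560x3 uint8, blue, green, red); there is no depth.
- imaging.get_calibration(name): a dict with "fx", "fy", "cx", "cy" (pixels), "position" and "rotation" of the camera in the world; the wrist camera has in their place "mount" (4x4, takes a point from camera to tool coordinates, whose origin is the TCP and whose axes are the tool frame's). Camera axes: x right, y up, looking along -z (the intrinsics and any distortion apply to the point x, -y, -z); pixel columns grow to the right and rows downward; lengths in mm; the calibration is good to about 2 mm. A picture is of the moment at which its call begins: read the wrist's pose just before it. get_calibration takes no time and is no camera call.
- bot.close_job(): hands the job in, once; it reports no verdict.
The state is a dict: "time": time; "joint_positions": joint angles; "dq": joint speeds; "tau": joint torques, N m; "tool_pos": TCP position; "tcp_rot": TCP orientation; "contact_force": force on the tool from outside, world axes, zero at the start; "moment": the same for the moment, N m; "grip_width": finger opening in mm.
Only numpy, scipy, OpenCV 4.12 (cv2) and the standard library are available. Lean on these libraries where they do the work, as an engineer would, in place of code of your own. Each camera call takes 0.05 s, during which the arm holds its last target.

TASK

Push the red knob of the blue dispenser all the way in, so that its slide feeds one round brass blank out of the magazine onto the tongue, and let the knob spring fully back out. Then pick that blank up and lay it gently, flat, in the empty pocket of the white kit tray. Dispense only one blank, and leave the other kit parts and the steel flange where they are.

Things in the scene. Friction and masses are not known exactly. Their poses are not given: they have to be found in the camera images.
- dispenser: Blue dispenser for round blanks, fixed to the bench. Origin on the bench (z = 0) under the axis of its upright magazine; +x is the way the slide is pushed and the blank comes out, z is up. The flat bed under slide and lowest blank is 45 mm above the bench. A steel foot, 70 mm wide and 6 mm high, reaches from x = -109 to +41 mm.
- magazine (a point): Point on the magazine's axis at bed height (45 mm above the bench); axes as the dispenser's. The square blue magazine is 49 x 49 mm outside, open at the top, its top edge 101 mm above the bench; it holds three blanks.
- tongue (a point): Where the fed blank's centre comes to stand: on top of the steel tongue, 45 mm above the bench, 69 mm in front of the magazine's axis; axes as the dispenser's. The tongue is 24 mm wide, 6 mm thick, level with the bed, from x = +25 to +105 mm of the dispenser, with an 8 mm lip at its end. Fingers can straddle it; a 16 mm wide rib under it ends at x = 51 mm.
- feed_slide (a joint): Travel of the sprung slide in m: 0 = fully out (rest), 0.074 = fully in (hard stop). Its spring gives about 7 N at rest, 12 N fully in; let go, it returns to 0 within about a second. Its nose meets the lowest blank after some 6 mm and pushes it along; at full stroke the blank is 69 mm in front of the magazine's axis, and stays there when the slide returns and the next blank drops.
- knob_face (a point): Centre of the rear (pushing) face of the red round knob on the slide: 40 mm diameter, 14 mm thick, upright, its face looking to the dispenser's -x. At rest 138 mm behind the magazine's axis, 53 mm above the bench; moves with the slide. Push it to the dispenser's +x. The bench below and behind it is clear.
- blank_1 (a point): Centre of the lowest blank in the magazine, the one to be dispensed: solid brass-coloured disc, 40 mm diameter, 16 mm thick, about 70 g, lying flat (its z axis upright). Starts 53 mm above the bench, inside the magazine.
- blank1: The same lowest blank, origin at the centre of its underside, z along the disc's axis.
- blank_2 (a point): Centre of the second blank, the same kind, on top of the first; it must stay in the magazine.
- blank_3 (a point): Centre of the third (top) blank, the same kind; it must stay in the magazine.
- kit_tray: White open kit tray, 205 x 205 mm, 22 mm high, fixed to the bench, at any yaw. Origin under its centre; walls and dividers 4 mm thick, floor 4 mm thick; four pockets, each 96 x 96 mm inside, centres 50 mm from the origin along its x and y. Three hold a part (coil, fitting, piston); the pocket at -x, -y is empty.
- empty_pocket (a point): Centre of the floor of the empty pocket, 4 mm above the bench; axes parallel to the tray's sides (the pocket's walls).
- coil: Kit part: black solenoid coil, 36 x 36 x 57 mm high, standing in a pocket. Origin under its centre.
- fitting: Kit part: steel fitting, 32 mm diameter, 30 mm high. Origin under its centre.
- piston: Kit part: dark grooved piston, 36 mm diameter, 28 mm high. Origin under its centre.
- flange: Bystander: steel flange, 76 mm diameter, 32 mm high, origin under its centre.
Not all that is in view belongs to the job. What is shaped like the dispenser but green is not meant.

How it is judged (in metres and radians):
On the way:
1. the slide is pushed fully in (within 4 mm of its stop) and the lowest blank stands out on the tongue (value of joint feed_slide above 0.07 m and x of blank_1 in the frame of dispenser between 0.06 and 0.095 m and height (world z) of blank_1 above 0.047 m), for 0.1 s.
At the end, for the whole second after the job is handed in: The dispensed blank lies flat (within 0.12 rad) on the floor of the empty pocket (centre within 32 mm of the pocket's centre along each side: anywhere inside), the slide is back out (within 4 mm), and the other two blanks are still in the magazine (within 12 mm of its axis) (x of blank_1 in the frame of empty_pocket between -0.032 and 0.032 m and y of blank_1 in the frame of empty_pocket between -0.032 and 0.032 m and height (world z) of blank_1 between 0.008 and 0.016 m and angle between blank_1's own z axis and vertical below 0.12 rad and value of joint feed_slide below 0.004 m and velocity of joint feed_slide below 0.01 m/s and horizontal distance between each of blank_2, blank_3 and magazine below 0.012 m); the robot touches nothing.
It fails at once if a second or third blank leaves the magazine (horizontal distance between any of blank_2, blank_3 and magazine above 0.02 m).
It fails at once if one of the three kit parts or the flange is moved more than 25 mm (distance of any of coil, fitting, piston, flange from where it was at the start of the episode above 0.025 m).
It fails at once if the blank is dropped or thrown into the pocket (faster than 0.8 m/s close to it) (linear speed of blank1 above 0.8 m/s and distance between blank_1 and empty_pocket below 0.08 m).
It also fails if it takes over 51 s, if anything falls off the work surface, if the arm or the gripper's body presses on something with over 40 N, if the wrist force passes 120 N, or if a joint passes its speed limit or range.

## Working session

There is one attempt and no reset: what is moved stays moved. The work goes in short steps, Python scripts to look and compute and a tool call to move; the robot and the scene stay as the last step left them, time stands still between calls to the robot, and variables do not carry over. Pictures are saved under pics/ and viewed, and the job is handed in when it is done.

Besides the shell and the picture viewer there is one more tool, called after "Call:" by a JSON object that holds its "op" and its "data", one argument or row to a line. arm_command: Moves the arm, as the interface text tells. Its arguments: {"type":"object","properties":{"plan":{"type":"array"}},"required":["plan"]}

```bash
ls; mkdir -p pics
python3 - <<'E'
from plant import readout, imaging, bot
import cv2
o=readout.get_obs(); print(o)
for n in ["scene","side","wrist"]:
    print(n,imaging.get_calibration(n))
    cv2.imwrite(f"pics/{n}0.png",imaging.capture(n))
E
```

```text
pics
{'time': 0.0, 'joint_positions': array([ 1.18199193e+00,  3.42711006e-01,  1.52506974e+00,  6.91655064e-06,
        1.27537094e+00, -1.45981974e-01]), 'dq': array([-0.00015851, -0.00290925, -0.00173895,  0.00046015,  0.00029202,
       -0.00203058]), 'tau': array([ 1.63077697e-03, -4.31246138e+01, -2.44218957e+01,  7.19641708e-02,
        5.60781977e-02, -1.52619355e-04]), 'tool_pos': array([126.03148872, 509.19558986, 215.73265099]), 'tcp_rot': array([ 2.99136847,  1.56923728, -1.96384495]), 'contact_force': array([0.4286116 , 0.22010279, 0.20994394]), 'moment': array([-0.02563054, -0.01786385, -0.01764442]), 'grip_width': 91.98987049011878}
scene {'fx': 410.1748833378374, 'fy': 410.1748833378374, 'cx': 274.28135033796235, 'cy': 204.7342168487086, 'position': array([1121.08360213, -313.17015957, 1085.9772256 ]), 'rotation': array([ 0.63711617, -0.00307033,  1.22713787])}
side {'fx': 466.26262885018224, 'fy': 466.26262885018224, 'cx': 271.87968187022244, 'cy': 212.69338395398276, 'position': array([ 346.3664593 , 1113.22621052,  784.80181159]), 'rotation': array([ 1.0415565 ,  0.00424391, -3.05379964])}
wrist {'fx': 318.9767435012584, 'fy': 318.9767435012584, 'cx': 284.1363131063544, 'cy': 210.4964735330819, 'mount': array([[ 2.75256057e-04,  2.99904080e-01, -9.53969322e-01,
        -1.68410568e+02],
       [ 8.69570526e-05,  9.53969347e-01,  2.99904113e-01,
         8.09666270e+01],
       [ 9.99999958e-01, -1.65504784e-04,  2.36507066e-04,
         2.45450808e+00],
       [ 0.00000000e+00,  0.00000000e+00,  0.00000000e+00,
         1.00000000e+00]])}
```

View pics/scene0.png

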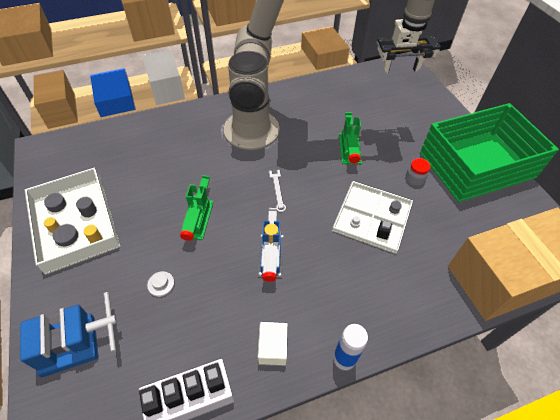

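View pics/side0.png

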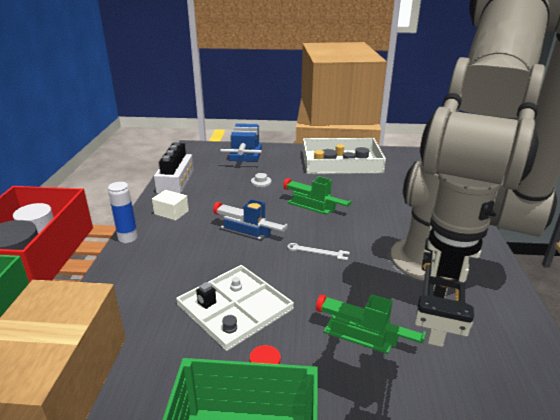

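View pics/wrist0.png

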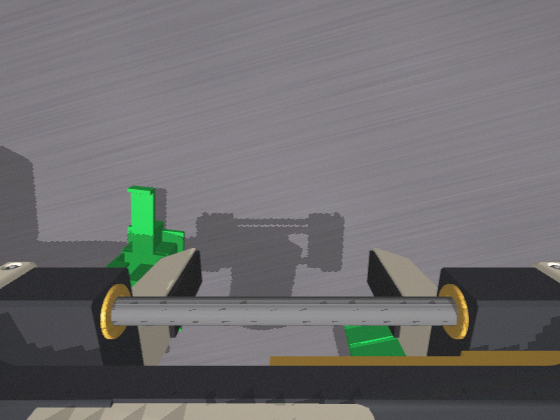

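```bash
cat > h.py <<'E'
import numpy as np, cv2
from scipy.spatial.transform import Rotation as Ro
from plant import readout, imaging
def cam(n,o=None):
    c=imaging.get_calibration(n)
    if n=="wrist":
        o=o or readout.get_obs(); T=np.eye(4); T[:3,:3]=Ro.from_euler('xyz',o['tcp_rot']).as_matrix(); T[:3,3]=o['tool_pos']
        M=T@np.array(c['mount']); return c,M[:3,:3],M[:3,3]
    return c,Ro.from_euler('xyz',c['rotation']).as_matrix(),np.array(c['position'])
def ray(C,uv):
    c,R,p=C; d=R@np.array([(uv[0]-c['cx'])/c['fx'],-(uv[1]-c['cy'])/c['fy'],-1]); return p,d
def onz(C,uv,z):
    p,d=ray(C,uv); return p+d*(z-p[2])/d[2]
def proj(C,P):
    c,R,p=C; q=(np.atleast_2d(P)-p)@R; return np.c_[c['cx']+c['fx']*q[:,0]/-q[:,2], c['cy']-c['fy']*q[:,1]/-q[:,2]]
def tri(C1,a,C2,b):
    p,d=ray(C1,a);q,e=ray(C2,b); A=np.c_[d,-e]; t=np.linalg.lstsq(A,q-p,rcond=None)[0]
    x=p+d*t[0];y=q+e*t[1]; return (x+y)/2,np.linalg.norm(x-y)
E
python3 - <<'E'
import cv2
a=cv2.imread('pics/scene0.png');b=cv2.imread('pics/side0.png')
k=lambda im,x,y,w,h,s:cv2.resize(im[y:y+h,x:x+w],None,fx=s,fy=s,interpolation=cv2.INTER_CUBIC)
cv2.imwrite('pics/c1.png',k(a,220,195,100,100,6)); cv2.imwrite('pics/c2.png',k(b,200,190,100,60,8))
cv2.imwrite('pics/c3.png',k(a,325,175,100,80,7)); 
cv2.imwrite('pics/c4.png',k(b,170,260,130,90,6));
E
```

```text
(no output)
```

View pics/c1.png

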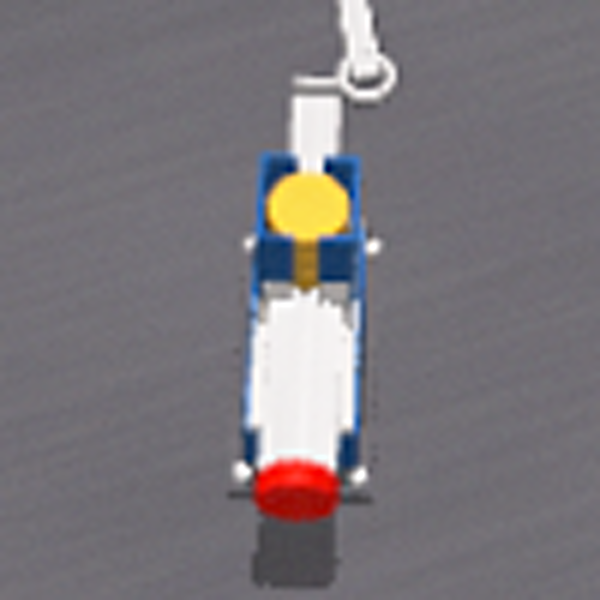

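View pics/c2.png

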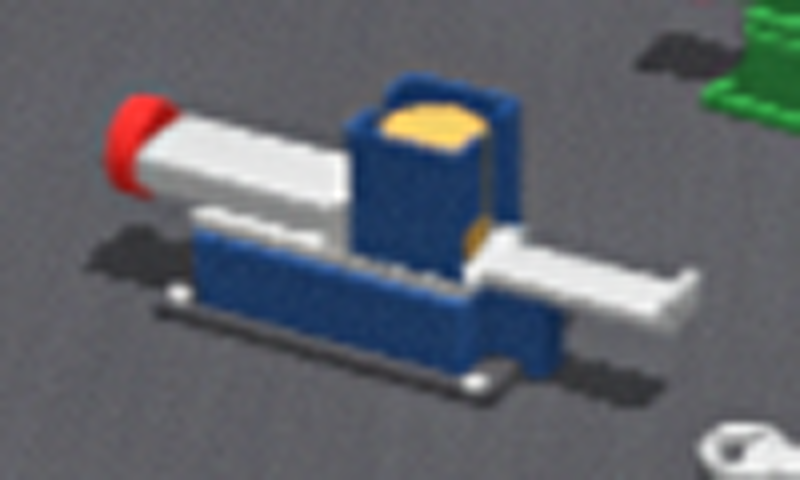

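View pics/c3.png

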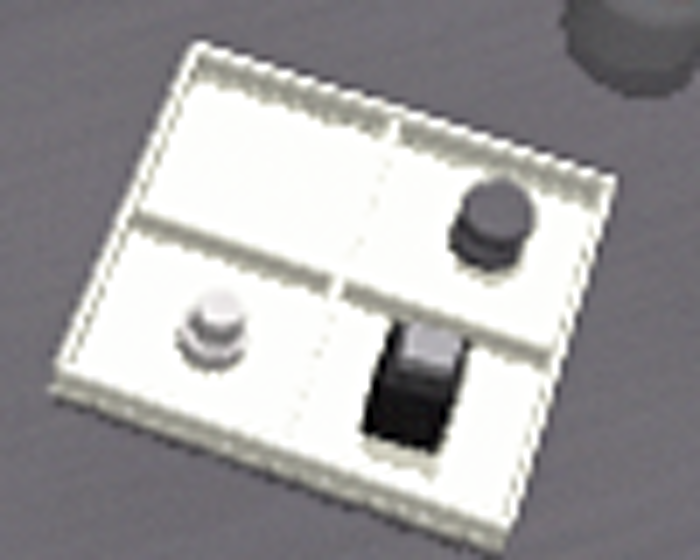

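View pics/c4.png

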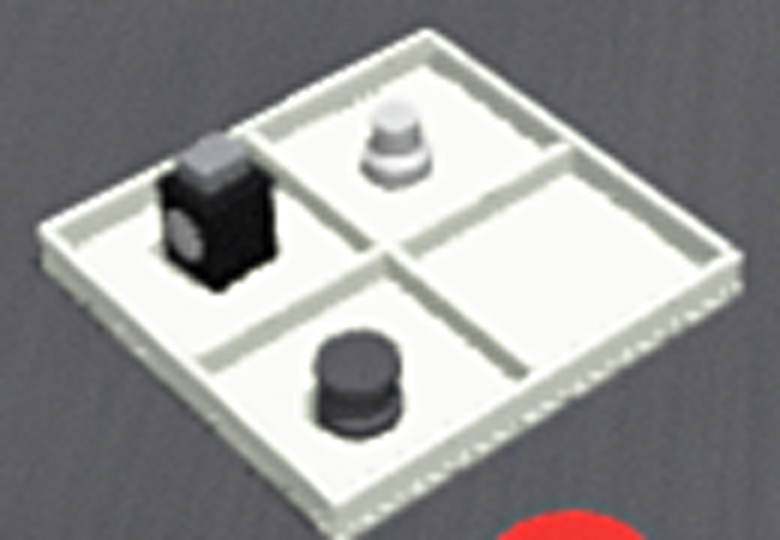

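Run:
```python
from h import *
S=cam('scene');D=cam('side')
a=cv2.imread('pics/scene0.png');b=cv2.imread('pics/side0.png')
def cen(im,roi,lo,hi):
    x,y,w,h=roi;m=cv2.inRange(cv2.cvtColor(im[y:y+h,x:x+w],cv2.COLOR_BGR2HSV),lo,hi)
    n,l,s,c=cv2.connectedComponentsWithStats(m);i=1+np.argmax(s[1:,4]);return c[i]+[x,y],s[i]
# brass top
ys=(20,100,120),(35,255,255)
s1,st=cen(a,(255,215,30,25),(20,100,200),(35,255,255));print('brass scene',s1,st,onz(S,s1,93))
d1,st=cen(b,(240,198,25,15),(15,80,180),(35,255,255));print('brass side',d1,st,onz(D,d1,93)); print(tri(S,s1,D,d1))
s2,st=cen(a,(255,265,30,25),(0,150,100),(8,255,255));print('knob',s2,st)
d2,st=cen(b,(210,198,25,20),(0,150,100),(8,255,255));print('knob',d2,st);K=tri(S,s2,D,d2);print(K)
# foot screws/ lip/tongue
px=lambda x,y,ox,oy,s:np.array([ox+(x+.5)/s-.5,oy+(y+.5)/s-.5])
for n,q in dict(lipL=(292,80),tongL=(291,98),tongR=(340,98)).items(): print(n,onz(S,px(*q,220,195,6),45))
print('tongue base', onz(S,px(297,165,220,195,6),45),onz(S,px(324,165,220,195,6),45))
print('screws',[onz(S,px(*q,220,195,6),8).round(1) for q in [(250,244),(374,246),(242,470),(358,475)]])
# side tray corners z=22
cs=[(428,32),(742,262),(335,508),(42,232)]
ct=[onz(D,px(*q,170,260,6),22) for q in cs];print('tray side',np.round(ct,1))
cs=[(198,46),(612,180),(502,535),(58,378)]
ct2=[onz(S,px(*q,325,175,7),22) for q in cs];print('tray scene',np.round(ct2,1))
print('center px',onz(D,px(388,256,170,260,6),22),onz(S,px(335,283,325,175,7),22))
```

```text
brass scene [271.00869565 228.91304348] [ 10   9  13  11 115] [ 508.76961282 -100.8409181    93.        ]
brass side [253.68888889 205.08888889] [ 8  5 12  5 45] [ 511.8266362  -105.69664909   93.        ]
(array([ 510.88735687, -101.32092356,   95.73452499]), np.float64(0.7887278396485224))
knob [268.84482759 276.42241379] [  7   7  15  10 116]
knob [216.33928571 206.57142857] [ 3  4  9 12 56]
(array([ 635.06473593, -150.23136075,   58.2440973 ]), np.float64(4.544964310765996))
lipL [402.16939673 -72.6149859   45.        ]
tongL [412.93817521 -76.91371838  45.        ]
tongR [421.47694641 -52.88636312  45.        ]
tongue base [453.68983469 -87.84422466  45.        ] [458.30449616 -74.86407458  45.        ]
screws [array([ 468.3, -118.9,    8. ]), array([490.9, -59. ,   8. ]), array([ 589.5, -163.9,    8. ]), array([ 611. , -111.8,    8. ])]
tray side [[523.2 101.5  22. ]
 [373.9 244.7  22. ]
 [515.3 390.2  22. ]
 [661.9 250.2  22. ]]
tray scene [[376.3 238.3  22. ]
 [514.  384.   22. ]
 [664.2 240.2  22. ]
 [527.9  95.1  22. ]]
center px [517.52777077 252.99670705  22.        ] [523.14127434 234.8573262   22.        ]
```

Run:
```python
from h import *
o=readout.get_obs();R=Ro.from_euler('xyz',o['tcp_rot']).as_matrix();print(R.round(3))
u=np.array([-.930,.367,0]);v=np.array([-.367,-.930,0]);x=np.array([0,0,-1.])
for s in(1,-1):
    T=np.c_[x,np.cross(s*v,x),s*v]; print(s,(Ro.from_matrix(R.T@T)).as_rotvec().round(3))
    for P in ([560,130,216],[510,-102,216],[668,-164,216]): print((np.array(P)-o['tool_pos']).round(0), (T.T@(np.array(P)-o['tool_pos'])).round(0))
```

```text
[[-0.    -0.971  0.24 ]
 [-0.001  0.24   0.971]
 [-1.     0.    -0.001]]
1 [-3.009e+00  0.000e+00 -2.000e-03]
[ 434. -379.    0.] [ -0. 543. 194.]
[ 384. -611.    0.] [ -0. 581. 428.]
[ 542. -673.    0.] [ -0. 751. 427.]
-1 [ 0.133 -0.001 -0.   ]
[ 434. -379.    0.] [  -0. -543. -194.]
[ 384. -611.    0.] [  -0. -581. -428.]
[ 542. -673.    0.] [  -0. -751. -427.]
```

Call:
{"op": "arm_command", "data": {
  "plan": [
    {"wx": 0.133},
    {"ty": -2, "tz": -1.1},
    {"ty": -4.1, "tz": -2.35},
    {"ty": -4.1, "tz": -2.35},
    {"ty": -4.1, "tz": -2.35},
    {"ty": -4.1, "tz": -2.35},
    {"ty": -4.1, "tz": -2.35},
    {"ty": -4.1, "tz": -2.35},
    {"ty": -4.1, "tz": -2.35},
    {"ty": -4.1, "tz": -2.35},
    {"ty": -4.1, "tz": -2.35},
    {"ty": -4.1, "tz": -2.35},
    {"ty": -4.1, "tz": -2.35},
    {"ty": -4.1, "tz": -2.35},
    {"ty": -4.1, "tz": -2.35},
    {"ty": -4.1, "tz": -2.35},
    {"ty": -4.1, "tz": -2.35},
    {"ty": -4.1, "tz": -2.35},
    {"ty": -4.1, "tz": -2.35},
    {"ty": -3, "tz": -1.7}
  ]
}}

```text
invalid input at $.plan[0]: expected keys tx, ty, tz, wx, wy, wz, jaw
```

Run:
```python
from h import *
o=readout.get_obs();print(o)
cv2.imwrite('pics/w1.png',imaging.capture('wrist'))
import pickle;pickle.dump(o,open('o1.pkl','wb'))
```

```text
{'time': 0.15, 'joint_positions': array([ 1.18197785e+00,  3.42580099e-01,  1.52475504e+00,  2.02261047e-05,
        1.27540797e+00, -1.45995192e-01]), 'dq': array([-0.00073408, -0.00150931, -0.00292363, -0.00030223, -0.00151224,
        0.00130249]), 'tau': array([ 9.90469416e-04, -4.31472373e+01, -2.44352353e+01,  7.18105375e-02,
        5.39123907e-02, -1.07229009e-04]), 'tool_pos': array([126.08825375, 509.3259043 , 215.91043066]), 'tcp_rot': array([ 2.97878554,  1.5696457 , -1.97643262]), 'contact_force': array([-0.05966592,  0.30668136, -0.78032842]), 'moment': array([ 0.05193265,  0.01357484, -0.01991814]), 'grip_width': 91.81395853642408}
```

View pics/w1.png

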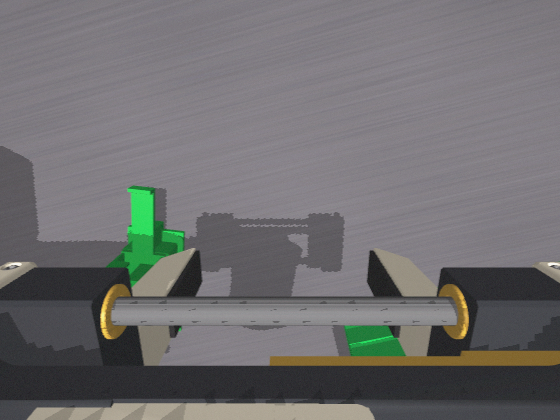

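Call:
{"op": "arm_command", "data": {
  "plan": [
    {"tx": 0, "ty": 0, "tz": 0, "wx": 0.133, "wy": 0, "wz": 0, "jaw": -1},
    {"tx": 0, "ty": -2, "tz": -1.1, "wx": 0, "wy": 0, "wz": 0, "jaw": -1},
    {"tx": 0, "ty": -4.1, "tz": -2.35, "wx": 0, "wy": 0, "wz": 0, "jaw": -1},
    {"tx": 0, "ty": -4.1, "tz": -2.35, "wx": 0, "wy": 0, "wz": 0, "jaw": -1},
    {"tx": 0, "ty": -4.1, "tz": -2.35, "wx": 0, "wy": 0, "wz": 0, "jaw": -1},
    {"tx": 0, "ty": -4.1, "tz": -2.35, "wx": 0, "wy": 0, "wz": 0, "jaw": -1},
    {"tx": 0, "ty": -4.1, "tz": -2.35, "wx": 0, "wy": 0, "wz": 0, "jaw": -1},
    {"tx": 0, "ty": -4.1, "tz": -2.35, "wx": 0, "wy": 0, "wz": 0, "jaw": -1},
    {"tx": 0, "ty": -4.1, "tz": -2.35, "wx": 0, "wy": 0, "wz": 0, "jaw": -1},
    {"tx": 0, "ty": -4.1, "tz": -2.35, "wx": 0, "wy": 0, "wz": 0, "jaw": -1},
    {"tx": 0, "ty": -4.1, "tz": -2.35, "wx": 0, "wy": 0, "wz": 0, "jaw": -1},
    {"tx": 0, "ty": -4.1, "tz": -2.35, "wx": 0, "wy": 0, "wz": 0, "jaw": -1},
    {"tx": 0, "ty": -4.1, "tz": -2.35, "wx": 0, "wy": 0, "wz": 0, "jaw": -1},
    {"tx": 0, "ty": -4.1, "tz": -2.35, "wx": 0, "wy": 0, "wz": 0, "jaw": -1},
    {"tx": 0, "ty": -4.1, "tz": -2.35, "wx": 0, "wy": 0, "wz": 0, "jaw": -1},
    {"tx": 0, "ty": -4.1, "tz": -2.35, "wx": 0, "wy": 0, "wz": 0, "jaw": -1},
    {"tx": 0, "ty": -4.1, "tz": -2.35, "wx": 0, "wy": 0, "wz": 0, "jaw": -1},
    {"tx": 0, "ty": -4.1, "tz": -2.35, "wx": 0, "wy": 0, "wz": 0, "jaw": -1},
    {"tx": 0, "ty": -4.1, "tz": -2.35, "wx": 0, "wy": 0, "wz": 0, "jaw": -1},
    {"tx": 0, "ty": -3, "tz": -1.7, "wx": 0, "wy": 0, "wz": 0, "jaw": -1}
  ]
}}

```text
time: 2.2
tool_pos: [665.1, -164.8, 215.5]
tcp_rot: [2.005, 1.57, -3.084]
contact_force: [-0.1, 0.4, 0.3]
grip_width: 0.2
```

Run:
```python
from h import *
o=readout.get_obs();print(o)
cv2.imwrite('pics/w2.png',imaging.capture('wrist'))
import pickle;pickle.dump(o,open('o1.pkl','wb'))
```

```text
{'time': 2.2, 'joint_positions': array([-3.54525237e-01,  6.52657964e-01,  1.01002398e+00, -2.06552795e-04,
        1.47938146e+00, -1.54811871e+00]), 'dq': array([-0.25182865,  0.55448678, -0.9977471 ,  0.00926173,  0.45367302,
       -0.25875278]), 'tau': array([  0.10674563, -62.5644207 , -23.29371035,  -0.17508763,
        -0.43590275,   0.22507754]), 'tool_pos': array([ 665.14123025, -164.8179014 ,  215.54642692]), 'tcp_rot': array([ 2.00539616,  1.5702826 , -3.08417677]), 'contact_force': array([-0.05061204,  0.35994429,  0.2792537 ]), 'moment': array([0.00974287, 0.01325954, 0.0133907 ]), 'grip_width': 0.22990382373451862}
```

View pics/w2.png

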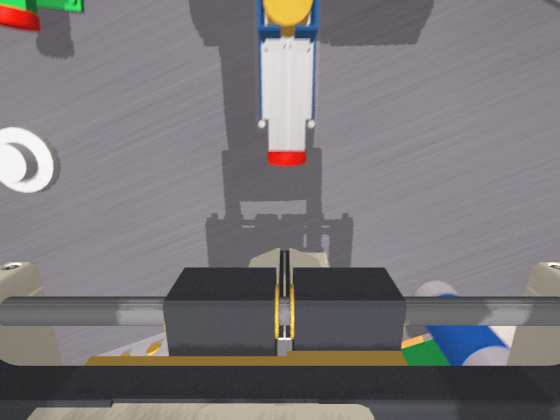

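Run:
```python
from h import *
imaging.capture('wrist');imaging.capture('wrist')
o=readout.get_obs();im=imaging.capture('wrist');cv2.imwrite('pics/w3.png',im);print(o['tool_pos'],o['dq'].round(3))
R=Ro.from_euler('xyz',o['tcp_rot']).as_matrix();print(R.round(4))
W=cam('wrist',o)
hsv=cv2.cvtColor(im,cv2.COLOR_BGR2HSV)
def box(m,roi):
    x,y,w,h=roi;n,l,s,c=cv2.connectedComponentsWithStats(m[y:y+h,x:x+w]);i=1+np.argmax(s[1:,4]);pts=np.argwhere(l==i)[:,::-1]+[x,y];return pts
k=box(cv2.inRange(hsv,(0,150,100),(8,255,255)),(240,120,100,60)); print('knob px',k.min(0),k.max(0),k.mean(0))
print('knob near edge z73 / z53', onz(W,(k[:,0].mean(),k[:,1].min()),73), onz(W,(k[:,0].mean(),k[:,1].max()+.5),53))
b=box(cv2.inRange(hsv,(15,100,150),(35,255,255)),(240,0,100,30)); print('brass',b.min(0),b.max(0))
# slide edges: white pixels by row
for r in (60,90,110,130,145):
    m=np.where((hsv[r,230:340,1]<40)&(hsv[r,230:340,2]>170))[0]+230
    z=45+16 
    print(r,m.min(),m.max(),onz(W,((m.min()+m.max())/2,r),61))
```

```text
[ 664.32947055 -163.95359978  214.49425838] [ 0.038 -0.046  0.057  0.011 -0.001  0.005]
[[-2.000e-03 -9.293e-01  3.693e-01]
 [ 8.000e-04  3.693e-01  9.293e-01]
 [-1.000e+00  2.200e-03  0.000e+00]]
knob px [268 151] [305 165] [286.50184502 157.69741697]
knob near edge z73 / z53 [ 625.02978065 -143.28281204   73.        ] [ 641.14890386 -149.50201542   53.        ]
brass [264   0] [312  24]
60 262 312 [ 549.29727789 -112.80760186   61.        ]
90 262 312 [ 573.41105797 -122.31347686   61.        ]
110 263 311 [ 590.2028676  -128.93296343   61.        ]
130 269 305 [ 607.60380217 -135.79257268   61.        ]
145 269 304 [ 620.89095898 -141.56473513   61.        ]
```

Run:
```python
import cv2
a=cv2.imread('pics/w3.png')[0:180,225:350];cv2.imwrite('pics/w3c.png',cv2.resize(a,None,fx=3.3,fy=3.3))
```

```text
(no output)
```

View pics/w3c.png

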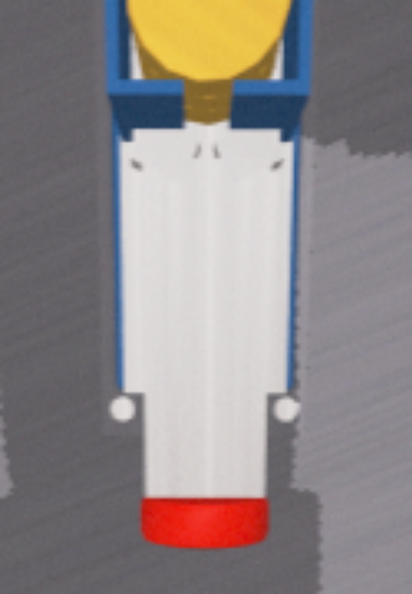

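Call:
{"op": "arm_command", "data": {
  "plan": [
    {"tx": 3, "ty": 0, "tz": 0.4, "wx": 0, "wy": 0, "wz": 0, "jaw": -1},
    {"tx": 4, "ty": 0, "tz": 0, "wx": 0, "wy": 0, "wz": 0, "jaw": -1},
    {"tx": 4, "ty": 0, "tz": 0, "wx": 0, "wy": 0, "wz": 0, "jaw": -1},
    {"tx": 3, "ty": 0, "tz": 0, "wx": 0, "wy": 0, "wz": 0, "jaw": -1},
    {"tx": 1, "ty": 0, "tz": 0, "wx": 0, "wy": 0, "wz": 0, "jaw": -1},
    {"tx": 0, "ty": 0, "tz": 0, "wx": 0, "wy": 0, "wz": 0, "jaw": -1},
    {"tx": 0, "ty": 0, "tz": 0, "wx": 0, "wy": 0, "wz": 0, "jaw": -1}
  ]
}}

```text
time: 3.1
tool_pos: [666.6, -158.2, 68.6]
tcp_rot: [-1.48, 1.568, -0.285]
contact_force: [-0.1, -0.0, 1.3]
grip_width: -0.0
```

Run:
```python
from h import *
o=readout.get_obs();print(o['tool_pos'],o['contact_force'])
cv2.imwrite('pics/w4.png',imaging.capture('wrist'))
cv2.imwrite('pics/s4.png',cv2.resize(imaging.capture('side')[150:280,160:330],None,fx=4,fy=4))
```

```text
[ 666.60686581 -158.23084619   68.55141349] [-0.09404789 -0.03920986  1.2788436 ]
```

View pics/w4.png

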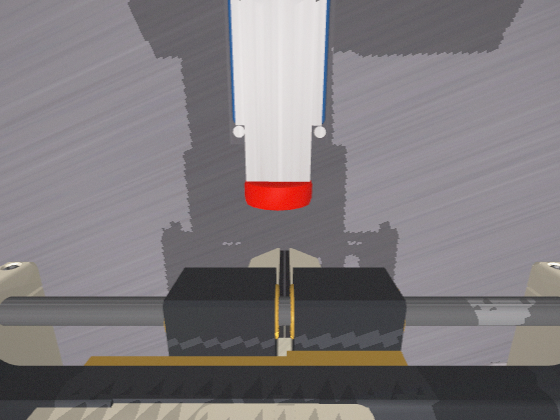

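View pics/s4.png

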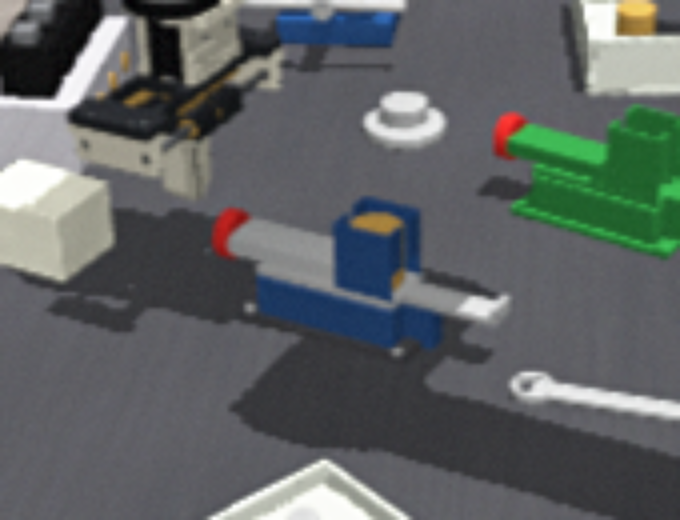

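Run:
```python
from h import *
o=readout.get_obs();print(o['tool_pos'],o['contact_force'])
D=cam('side');S=cam('scene');R=Ro.from_euler('xyz',o['tcp_rot']).as_matrix()
P=[o['tool_pos'],o['tool_pos']+22*R[:,0],o['tool_pos']-44*R[:,0],[640,-150,53]]
print((proj(D,P)-[160,150])*4); print((proj(S,P)-[200,180])*4)
cv2.imwrite('pics/s5.png',cv2.resize(imaging.capture('scene')[180:320,200:350],None,fx=4,fy=4))
```

```text
[ 666.89551916 -158.65026374   68.99452824] [-0.38415703 -0.87341777  0.55160726]
[[189.47087222 206.37814802]
 [191.41099508 230.44390436]
 [185.50167127 157.14321327]
 [222.14699293 230.62331927]]
[[281.25266239 425.32154344]
 [281.40800411 439.45655504]
 [280.92658667 395.65092995]
 [280.26779698 397.67369249]]
```

View pics/s5.png

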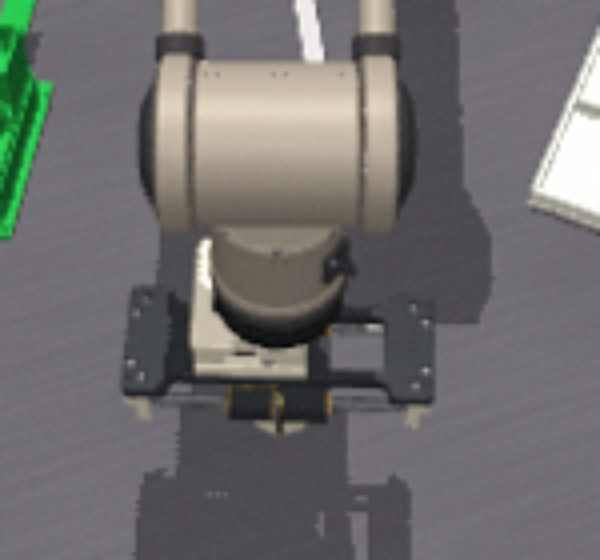

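Run:
```python
from h import *
o=readout.get_obs()
W=cam('wrist',o);R=Ro.from_euler('xyz',o['tcp_rot']).as_matrix()
print(proj(W,[o['tool_pos']+R@np.array(q) for q in [(0,0,0),(22,0,0),(22,9.5,0),(22,-9.5,0),(-44,37,0)]]))
im=imaging.capture('side');cv2.imwrite('pics/s6.png',cv2.resize(im[140:225,165:250],None,fx=7,fy=7,interpolation=cv2.INTER_CUBIC))
im=imaging.capture('wrist');cv2.imwrite('pics/w6.png',cv2.resize(im[220:360,200:370],None,fx=4,fy=4,interpolation=cv2.INTER_CUBIC))
```

```text
[[279.86340187 257.11293322]
 [280.31275833 242.1475806 ]
 [280.26042999 228.36354954]
 [280.36365891 255.55552119]
 [278.10875684 222.44514999]]
```

View pics/s6.png

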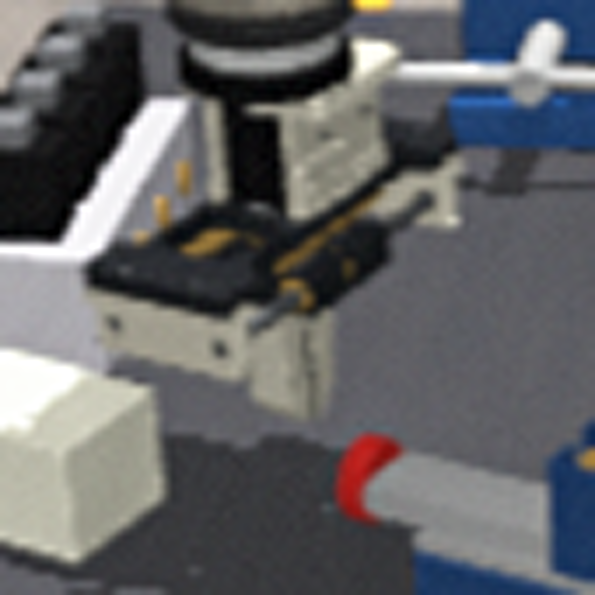

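View pics/w6.png

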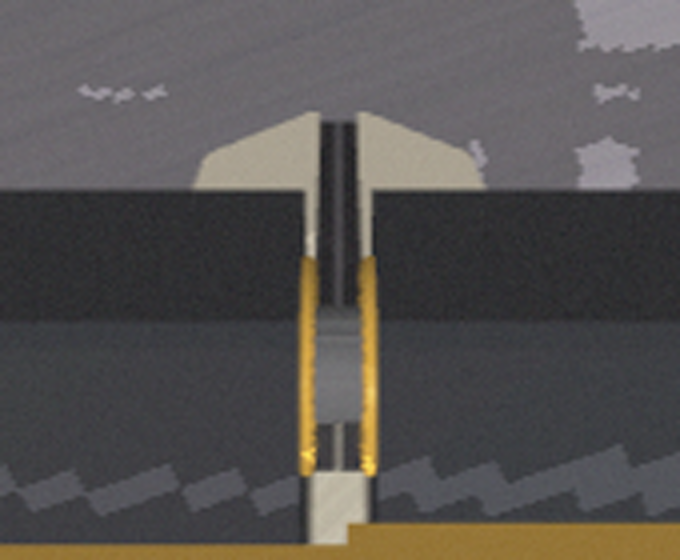

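Run:
```python
from h import *
o=readout.get_obs();D=cam('side');S=cam('scene')
print(o['tool_pos'],tri(S,(270.8,288),D,(210,199.7)))
im=imaging.capture('scene');cv2.imwrite('pics/s7.png',cv2.resize(im[255:305,225:315],None,fx=8,fy=8,interpolation=cv2.INTER_CUBIC))
# check side at start: tip
o0=np.array([126.1,509.3,215.9]);print(proj(D,[o0,o0-[0,0,22]]),proj(S,[o0,o0-[0,0,22]]))
print(proj(D,[[635,-150,53],[511,-101,101],[511,-101,45],[511-.93*105,-101+.367*105,45]]))
print(proj(S,[[635,-150,53],[511,-101,101],[511,-101,45],[511-.93*105,-101+.367*105,45]]))
```

```text
[ 666.29278673 -158.69332019   67.93068922] (array([ 665.48905896, -161.7246938 ,   70.68091561]), np.float64(14.273721494013756))
[[434.20900772 328.53182473]
 [432.01066516 337.9870577 ]] [[400.12535435  72.859408  ]
 [398.5610019   78.20566924]]
[[217.09327821 207.71857748]
 [253.70887255 203.54529241]
 [254.14557286 219.48542405]
 [285.13453542 227.52335698]]
[[269.46864943 277.8661383 ]
 [271.20568378 228.01580199]
 [271.261313   238.34878067]
 [272.48852518 209.76063641]]
```

View pics/s7.png

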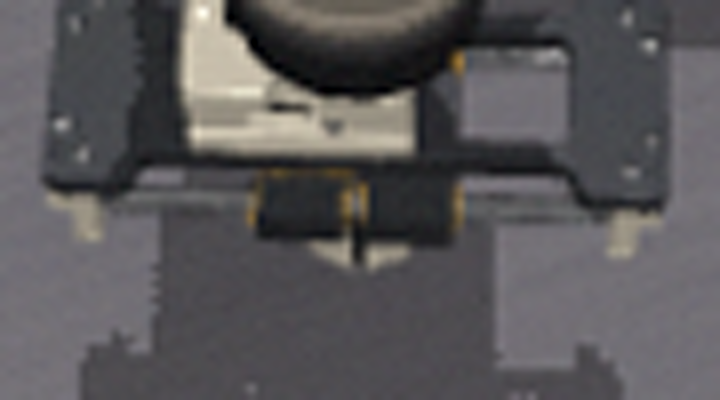

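Call:
{"op": "arm_command", "data": {
  "plan": [
    {"tx": 0.8, "ty": 0, "tz": -0.3, "wx": 0, "wy": 0, "wz": 0, "jaw": -1},
    {"tx": 0, "ty": 0.6, "tz": 0, "wx": 0, "wy": 0, "wz": 0, "jaw": -1},
    {"tx": 0, "ty": 0.6, "tz": 0, "wx": 0, "wy": 0, "wz": 0, "jaw": -1},
    {"tx": 0, "ty": 0, "tz": 0, "wx": 0, "wy": 0, "wz": 0, "jaw": -1}
  ]
}}

```text
time: 3.8
tool_pos: [652.4, -156.4, 58.3]
tcp_rot: [1.449, 1.57, 2.644]
contact_force: [-0.2, -0.2, -0.1]
grip_width: 0.3
```

Run:
```python
from h import *
o=readout.get_obs();print(o['tool_pos'],o['contact_force'])
im=imaging.capture('side');cv2.imwrite('pics/s8.png',cv2.resize(im[140:225,165:250],None,fx=7,fy=7,interpolation=cv2.INTER_CUBIC))
im=imaging.capture('wrist');cv2.imwrite('pics/w8.png',im)
D=cam('side');R=Ro.from_euler('xyz',o['tcp_rot']).as_matrix();print((proj(D,[o['tool_pos']+R@np.array(q) for q in [(0,0,0),(22,0,0)]])-[165,140])*7)
```

```text
[ 652.44185502 -156.39931006   58.28965919] [-0.21067041 -0.24797533 -0.13084024]
[[328.66076768 455.42105546]
 [332.02934113 497.34277932]]
```

View pics/s8.png

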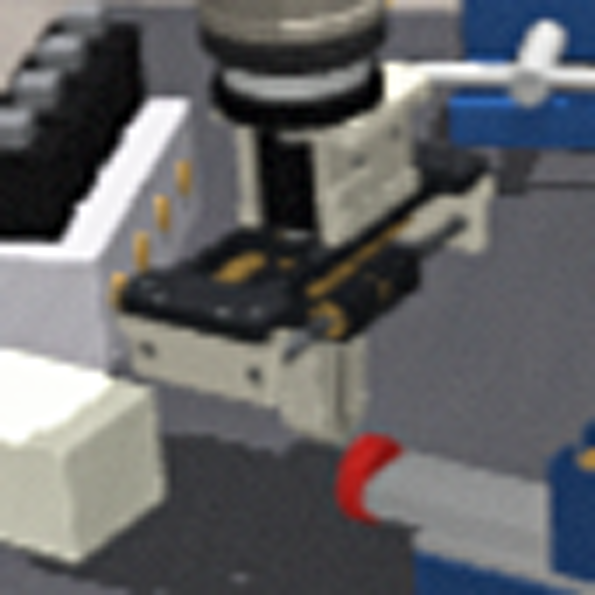

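View pics/w8.png

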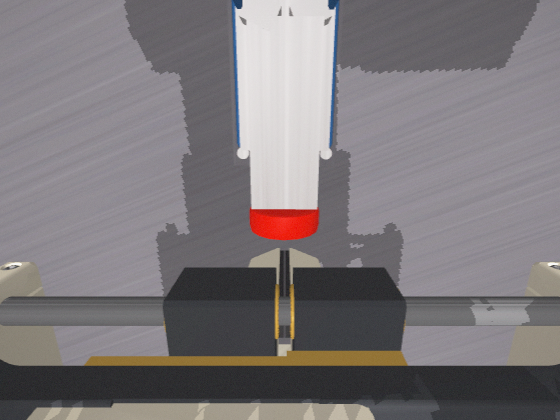

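Call:
{"op": "arm_command", "data": {
  "plan": [
    {"tx": 0.9, "ty": 0, "tz": 0, "wx": 0, "wy": 0, "wz": 0, "jaw": -1},
    {"tx": 0.9, "ty": 0, "tz": 0, "wx": 0, "wy": 0, "wz": 0, "jaw": -1},
    {"tx": 0, "ty": 0, "tz": 0, "wx": 0, "wy": 0, "wz": 0, "jaw": -1},
    {"tx": 0, "ty": 0, "tz": 0, "wx": 0, "wy": 0, "wz": 0, "jaw": -1}
  ]
}}

```text
time: 4.3
tool_pos: [653.1, -156.8, 39.6]
tcp_rot: [1.55, 1.569, 2.745]
contact_force: [0.7, -0.4, 0.5]
grip_width: 0.3
```

Run:
```python
from h import *
o=readout.get_obs();print(o['tool_pos'],o['contact_force'])
im=imaging.capture('side');cv2.imwrite('pics/s9.png',cv2.resize(im[140:225,165:250],None,fx=7,fy=7,interpolation=cv2.INTER_CUBIC))
im=imaging.capture('wrist');cv2.imwrite('pics/w9.png',im)
D=cam('side');R=Ro.from_euler('xyz',o['tcp_rot']).as_matrix();print((proj(D,[o['tool_pos']+R@np.array(q) for q in [(0,0,0),(22,0,0)]])-[165,140])*7)
```

```text
[ 653.06880453 -156.75655868   39.59292234] [ 0.68898409 -0.38234496  0.54207631]
[[330.29091231 490.63006599]
 [333.63555334 532.01797462]]
```

View pics/s9.png

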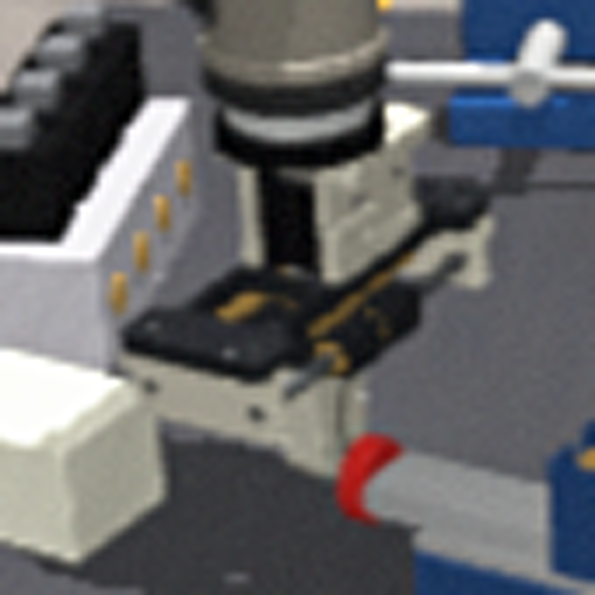

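View pics/w9.png

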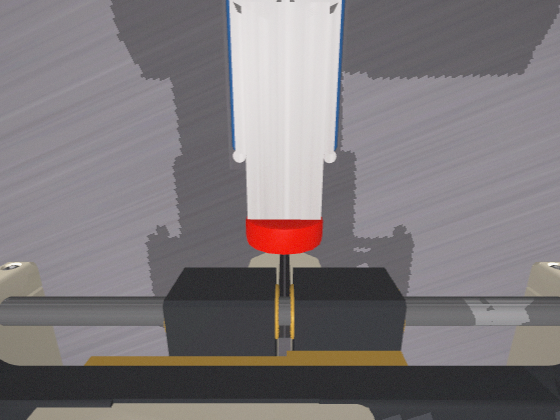

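Run:
```python
import cv2
a=cv2.imread('pics/side0.png')[240:360,390:510];cv2.imwrite('pics/z.png',cv2.resize(a,None,fx=5,fy=5,interpolation=cv2.INTER_CUBIC))
```

```text
(no output)
```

View pics/z.png

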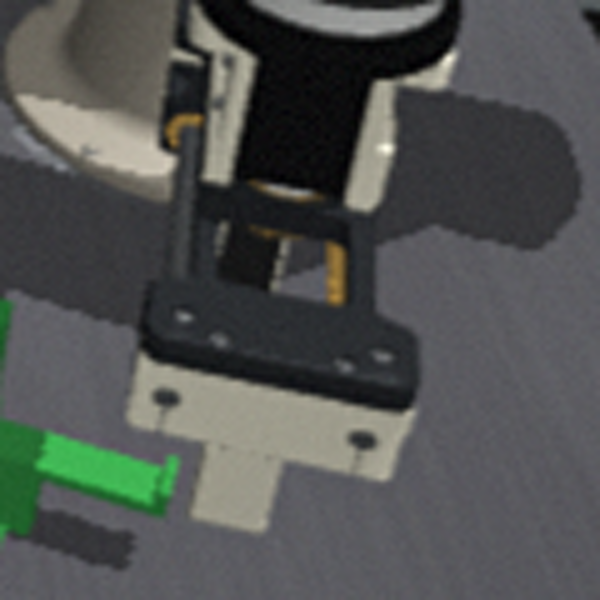

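Run:
```python
from h import *
D=cam('side');S=cam('scene')
for t in (22,10,0,-10): print(t,proj(D,[[126+.24*w,509.3+.971*w,215.9-t] for w in (46,65)]).round(1).tolist())
```

```text
22 [[430.8, 357.6], [430.3, 366.3]]
10 [[432.1, 352.4], [431.6, 361.0]]
0 [[433.1, 348.0], [432.6, 356.6]]
-10 [[434.2, 343.5], [433.7, 352.1]]
```

Call:
{"op": "arm_command", "data": {
  "plan": [
    {"tx": -1.5, "ty": 0, "tz": 0, "wx": 0, "wy": 0, "wz": 0, "jaw": -1},
    {"tx": -1.5, "ty": 0, "tz": 0, "wx": 0, "wy": 0, "wz": 0, "jaw": -1},
    {"tx": 0, "ty": 0, "tz": 0, "wx": 0, "wy": 0, "wz": 0, "jaw": -1},
    {"tx": 0, "ty": 0.4, "tz": 0, "wx": 0, "wy": 0, "wz": 0, "jaw": -1},
    {"tx": 0, "ty": 0.4, "tz": 0, "wx": 0, "wy": 0, "wz": 0, "jaw": -1},
    {"tx": 0, "ty": 0.4, "tz": 0, "wx": 0, "wy": 0, "wz": 0, "jaw": -1},
    {"tx": 0, "ty": 0, "tz": 0, "wx": 0, "wy": 0, "wz": 0, "jaw": -1},
    {"tx": 0, "ty": 0, "tz": 0, "wx": 0, "wy": 0, "wz": 0, "jaw": -1}
  ]
}}

```text
time: 5.2
tool_pos: [642.0, -152.3, 70.2]
tcp_rot: [1.346, 1.57, 2.541]
contact_force: [1.2, -0.4, 0.2]
grip_width: 0.3
```

Run:
```python
from h import *
o=readout.get_obs();print(o['tool_pos'],o['contact_force'],o['moment'])
im=imaging.capture('side');cv2.imwrite('pics/s10.png',cv2.resize(im[140:225,165:250],None,fx=7,fy=7,interpolation=cv2.INTER_CUBIC))
im=imaging.capture('wrist');cv2.imwrite('pics/w10.png',im)
```

```text
[ 642.04942678 -152.33221725   70.18741007] [ 1.20560463 -0.4183767   0.18895222] [-0.03062167 -0.02364293 -0.02648624]
```

View pics/s10.png

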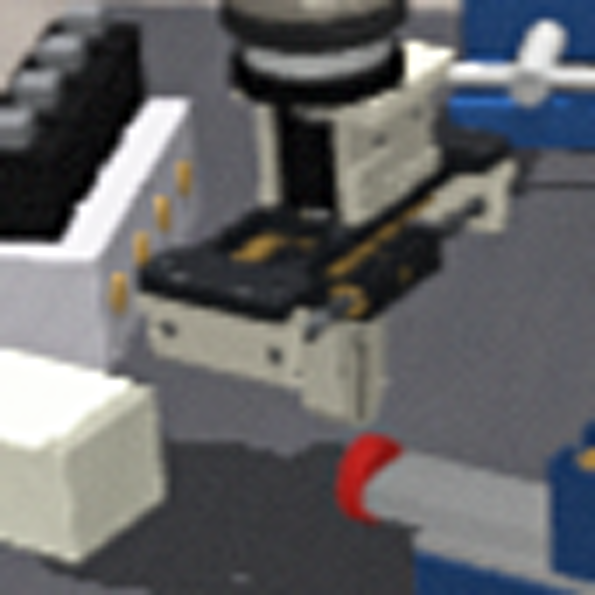

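View pics/w10.png

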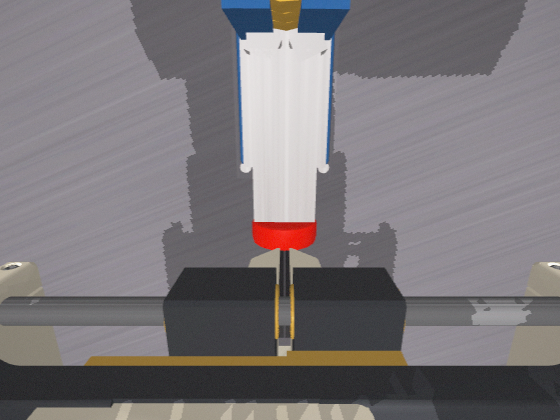

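Call:
{"op": "arm_command", "data": {
  "plan": [
    {"tx": 0, "ty": 0.4, "tz": 0, "wx": 0, "wy": 0, "wz": 0, "jaw": -1},
    {"tx": 0, "ty": 0.4, "tz": 0, "wx": 0, "wy": 0, "wz": 0, "jaw": -1},
    {"tx": 0, "ty": 0, "tz": 0, "wx": 0, "wy": 0, "wz": 0, "jaw": -1},
    {"tx": 0, "ty": 0, "tz": 0, "wx": 0, "wy": 0, "wz": 0, "jaw": -1}
  ]
}}

```text
time: 5.7
tool_pos: [634.7, -149.5, 70.5]
tcp_rot: [-0.856, 1.571, 0.339]
contact_force: [0.6, -0.4, 0.6]
grip_width: 0.6
```

Run:
```python
from h import *
o=readout.get_obs();print(o['tool_pos'],o['contact_force'],o['moment'])
im=imaging.capture('side');cv2.imwrite('pics/s11.png',cv2.resize(im[140:225,165:250],None,fx=7,fy=7,interpolation=cv2.INTER_CUBIC))
im=imaging.capture('wrist');cv2.imwrite('pics/w11.png',im)
```

```text
[ 634.71917758 -149.48355613   70.51775508] [ 0.61809743 -0.39651254  0.60292451] [-0.04080613 -0.10218366 -0.04212954]
```

View pics/s11.png

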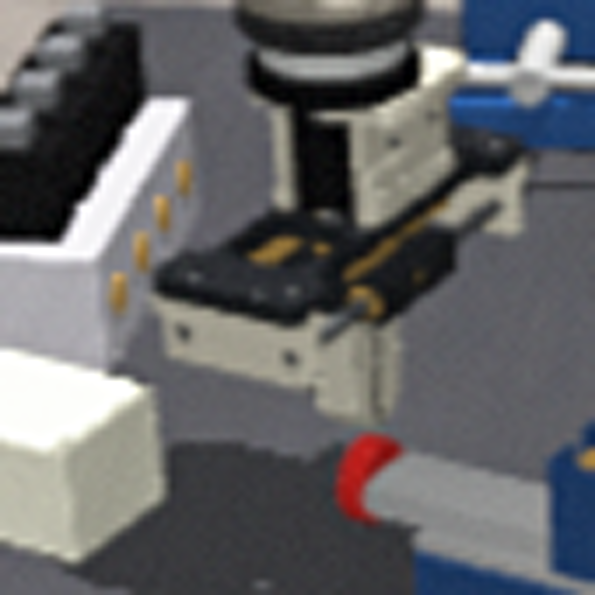

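View pics/w11.png

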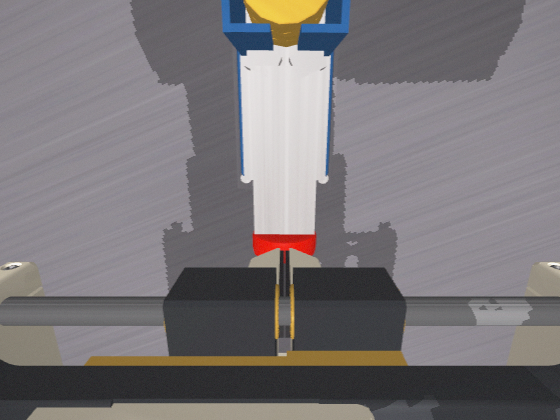

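Run:
```python
from h import *
D=cam('side')
def ony(uv,y):
    p,d=ray(D,uv);return p+d*(y-p[1])/d[1]
for c,t in (((320,473),(653.1,-156.8,39.6)),((330,440),(652.4,-156.4,58.3)),((375,420),(634.7,-149.5,70.5)),((345,418),(634.7,-149.5,70.5))):
    uv=(165+c[0]/7,140+c[1]/7);print(t,ony(uv,t[1]),ony(uv,t[1]+17.6))
```

```text
(653.1, -156.8, 39.6) [ 657.20088728 -156.8          48.65539295] [ 652.89334946 -139.2          58.85689656]
(652.4, -156.4, 58.3) [ 651.26157093 -156.4          66.35555697] [ 647.03500888 -138.8          76.31490877]
(634.7, -149.5, 70.5) [ 628.37345764 -149.5          81.46341514] [ 624.44281683 -131.9          91.2666137 ]
(634.7, -149.5, 70.5) [ 641.97182252 -149.5          81.88900595] [ 637.85164639 -131.9          91.68627259]
```

Call:
{"op": "arm_command", "data": {
  "plan": [
    {"tx": 0, "ty": -1.7, "tz": 0, "wx": 0, "wy": 0, "wz": 0, "jaw": -1},
    {"tx": 0, "ty": -1.7, "tz": 0, "wx": 0, "wy": 0, "wz": 0, "jaw": -1},
    {"tx": 0, "ty": 0, "tz": 0, "wx": 0, "wy": 0, "wz": 0, "jaw": -1},
    {"tx": 2, "ty": 0, "tz": 0, "wx": 0, "wy": 0, "wz": 0, "jaw": -1},
    {"tx": 2, "ty": 0, "tz": 0, "wx": 0, "wy": 0, "wz": 0, "jaw": -1},
    {"tx": 0, "ty": 0, "tz": 0, "wx": 0, "wy": 0, "wz": 0, "jaw": -1},
    {"tx": 0, "ty": 0.5, "tz": 0, "wx": 0, "wy": 0, "wz": 0, "jaw": -1},
    {"tx": 0, "ty": 0.5, "tz": 0, "wx": 0, "wy": 0, "wz": 0, "jaw": -1},
    {"tx": 0, "ty": 0.5, "tz": 0, "wx": 0, "wy": 0, "wz": 0, "jaw": -1},
    {"tx": 0, "ty": 0.5, "tz": 0, "wx": 0, "wy": 0, "wz": 0, "jaw": -1},
    {"tx": 0, "ty": 0, "tz": 0, "wx": 0, "wy": 0, "wz": 0, "jaw": -1}
  ]
}}

```text
time: 6.9
tool_pos: [648.3, -154.9, 31.5]
tcp_rot: [-1.517, 1.568, -0.322]
contact_force: [3.0, -0.7, 1.9]
grip_width: 0.4
```

Run:
```python
from h import *
o=readout.get_obs();print(o['tool_pos'],o['contact_force'],o['moment'])
im=imaging.capture('side');cv2.imwrite('pics/s12.png',cv2.resize(im[140:225,165:250],None,fx=7,fy=7,interpolation=cv2.INTER_CUBIC))
im=imaging.capture('wrist');cv2.imwrite('pics/w12.png',im)
```

```text
[ 648.34437416 -154.86125358   31.4565915 ] [ 2.96882483 -0.65182551  1.89267039] [-0.09082937 -0.36415774 -0.04717459]
```

View pics/s12.png

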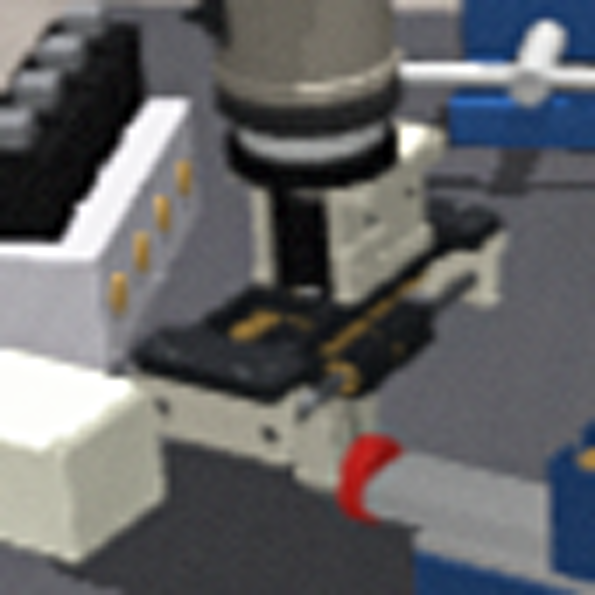

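View pics/w12.png

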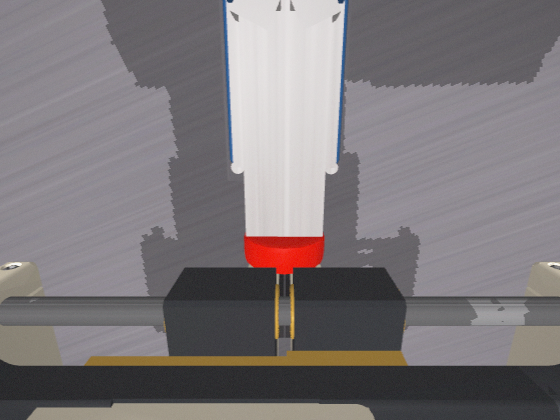

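Call:
{"op": "arm_command", "data": {
  "plan": [
    {"tx": 0, "ty": 0.5, "tz": 0, "wx": 0, "wy": 0, "wz": 0, "jaw": -1},
    {"tx": 0, "ty": 0.5, "tz": 0, "wx": 0, "wy": 0, "wz": 0, "jaw": -1},
    {"tx": 0, "ty": 0.5, "tz": 0, "wx": 0, "wy": 0, "wz": 0, "jaw": -1},
    {"tx": 0, "ty": 0, "tz": 0, "wx": 0, "wy": 0, "wz": 0, "jaw": -1}
  ]
}}

```text
time: 7.4
tool_pos: [636.2, -150.0, 31.3]
tcp_rot: [-1.491, 1.564, -0.297]
contact_force: [6.5, -2.9, -0.8]
grip_width: 0.5
```

Run:
```python
from h import *
o=readout.get_obs();print(o['tool_pos'],o['contact_force'],o['moment'])
im=imaging.capture('side');cv2.imwrite('pics/s13.png',cv2.resize(im[140:245,165:300],None,fx=5,fy=5,interpolation=cv2.INTER_CUBIC))
```

```text
[ 636.15662424 -149.95801785   31.29875633] [ 6.52284806 -2.90098431 -0.77587604] [-0.42917861 -1.22579106 -0.06318539]
```

View pics/s13.png

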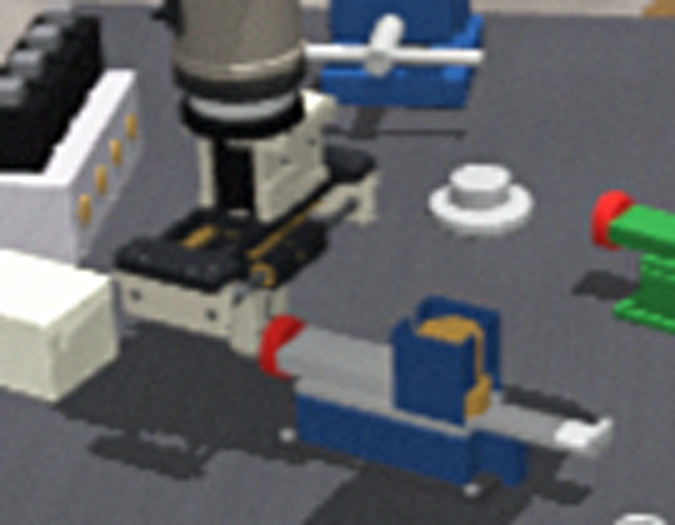

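Call:
{"op": "arm_command", "data": {
  "plan": [
    {"tx": 0, "ty": 0.6, "tz": 0, "wx": 0, "wy": 0, "wz": 0, "jaw": -1},
    {"tx": 0, "ty": 0.7, "tz": 0, "wx": 0, "wy": 0, "wz": 0, "jaw": -1},
    {"tx": 0, "ty": 0.7, "tz": 0, "wx": 0, "wy": 0, "wz": 0, "jaw": -1},
    {"tx": 0, "ty": 0.7, "tz": 0, "wx": 0, "wy": 0, "wz": 0, "jaw": -1},
    {"tx": 0, "ty": 0.7, "tz": 0, "wx": 0, "wy": 0, "wz": 0, "jaw": -1},
    {"tx": 0, "ty": 0.7, "tz": 0, "wx": 0, "wy": 0, "wz": 0, "jaw": -1},
    {"tx": 0, "ty": 0.6, "tz": 0, "wx": 0, "wy": 0, "wz": 0, "jaw": -1},
    {"tx": 0, "ty": 0.4, "tz": 0, "wx": 0, "wy": 0, "wz": 0, "jaw": -1},
    {"tx": 0, "ty": 0.3, "tz": 0, "wx": 0, "wy": 0, "wz": 0, "jaw": -1},
    {"tx": 0, "ty": 0.2, "tz": 0, "wx": 0, "wy": 0, "wz": 0, "jaw": -1},
    {"tx": 0, "ty": 0, "tz": 0, "wx": 0, "wy": 0, "wz": 0, "jaw": -1}
  ]
}}

```text
time: 8.55
tool_pos: [591.4, -132.3, 35.0]
tcp_rot: [-1.529, 1.547, -0.335]
contact_force: [20.8, -7.6, 4.5]
grip_width: 0.3
```

Run:
```python
from h import *
o=readout.get_obs();print(o['tool_pos'],o['contact_force'],o['moment'])
im=imaging.capture('side');cv2.imwrite('pics/s14.png',cv2.resize(im[140:245,165:300],None,fx=5,fy=5,interpolation=cv2.INTER_CUBIC))
cv2.imwrite('pics/w14.png',imaging.capture('wrist'))
```

```text
[ 591.38158808 -132.31234793   34.98940483] [20.83722595 -7.61992832  4.53653422] [-1.20669479 -3.48267217 -0.04250126]
```

View pics/s14.png

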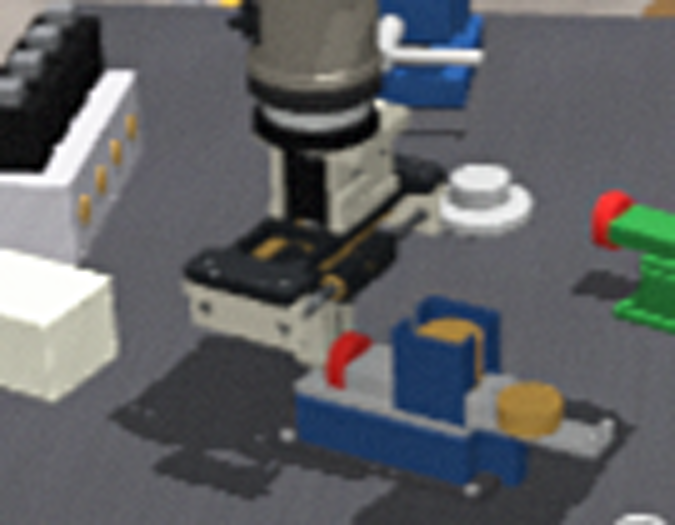

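View pics/w14.png

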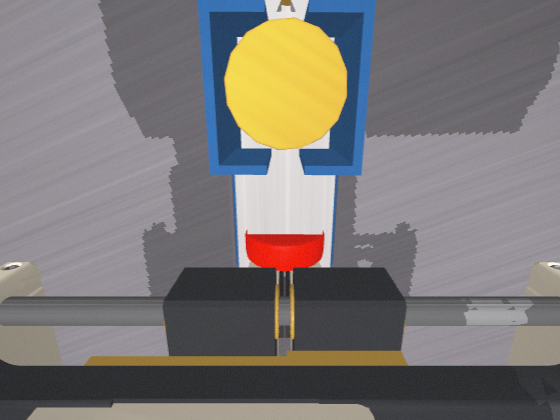

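Call:
{"op": "arm_command", "data": {
  "plan": [
    {"tx": 0, "ty": 0.3, "tz": 0, "wx": 0, "wy": 0, "wz": 0, "jaw": -1},
    {"tx": 0, "ty": 0.3, "tz": 0, "wx": 0, "wy": 0, "wz": 0, "jaw": -1},
    {"tx": 0, "ty": 0, "tz": 0, "wx": 0, "wy": 0, "wz": 0, "jaw": -1},
    {"tx": 0, "ty": 0, "tz": 0, "wx": 0, "wy": 0, "wz": 0, "jaw": -1}
  ]
}}

```text
time: 9.05
tool_pos: [585.8, -130.1, 34.9]
tcp_rot: [-1.528, 1.547, -0.333]
contact_force: [20.5, -7.0, 4.6]
grip_width: 0.6
```

Call:
{"op": "arm_command", "data": {
  "plan": [
    {"tx": 0, "ty": 0.3, "tz": 0, "wx": 0, "wy": 0, "wz": 0, "jaw": -1},
    {"tx": 0, "ty": 0.2, "tz": 0, "wx": 0, "wy": 0, "wz": 0, "jaw": -1},
    {"tx": 0, "ty": 0.2, "tz": 0, "wx": 0, "wy": 0, "wz": 0, "jaw": -1},
    {"tx": 0, "ty": 0, "tz": 0, "wx": 0, "wy": 0, "wz": 0, "jaw": -1}
  ]
}}

```text
time: 9.45
tool_pos: [580.0, -127.8, 35.0]
tcp_rot: [-1.525, 1.545, -0.331]
contact_force: [23.4, -7.8, 3.4]
grip_width: 0.4
```

Run:
```python
from h import *
o=readout.get_obs();print(o['tool_pos'],o['contact_force'],o['moment'])
im=imaging.capture('side');cv2.imwrite('pics/s15.png',cv2.resize(im[140:245,165:300],None,fx=5,fy=5,interpolation=cv2.INTER_CUBIC))
cv2.imwrite('pics/w15.png',imaging.capture('wrist'))
```

```text
[ 580.0343935  -127.75968987   35.00771613] [23.43925661 -7.77627039  3.3561669 ] [-1.26420166 -3.85642183 -0.09000403]
```

View pics/s15.png

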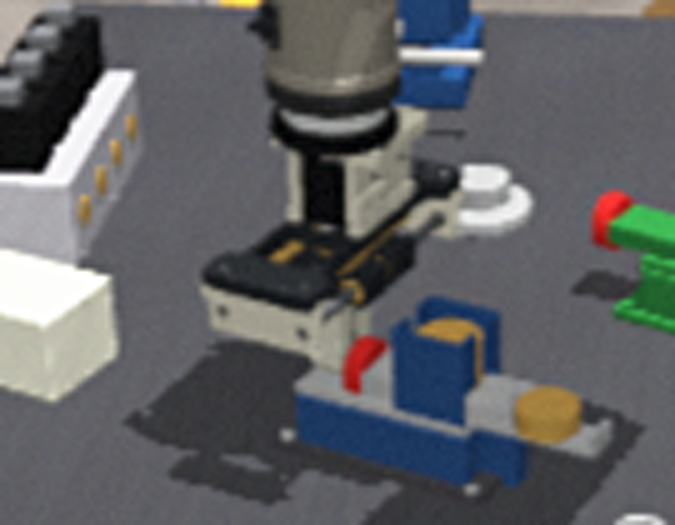

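View pics/w15.png

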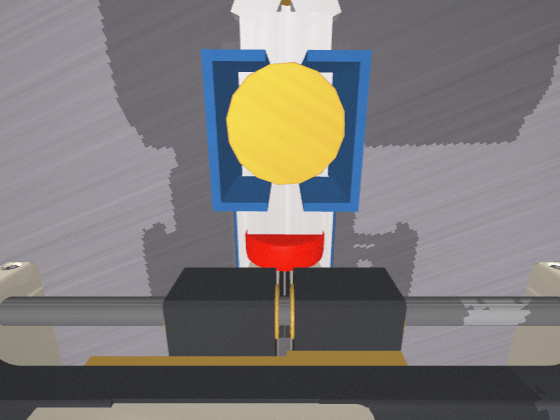

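Call:
{"op": "arm_command", "data": {
  "plan": [
    {"tx": 0, "ty": 0.2, "tz": 0, "wx": 0, "wy": 0, "wz": 0, "jaw": -1},
    {"tx": 0, "ty": 0.2, "tz": 0, "wx": 0, "wy": 0, "wz": 0, "jaw": -1},
    {"tx": 0, "ty": 0, "tz": 0, "wx": 0, "wy": 0, "wz": 0, "jaw": -1}
  ]
}}

```text
time: 9.85
tool_pos: [580.1, -127.8, 35.2]
tcp_rot: [-1.525, 1.537, -0.331]
contact_force: [36.6, -10.8, -7.7]
grip_width: 0.7
```

Call:
{"op": "arm_command", "data": {
  "plan": [
    {"tx": 0, "ty": -0.6, "tz": 0, "wx": 0, "wy": 0, "wz": 0, "jaw": -1},
    {"tx": 0, "ty": -1.2, "tz": 0, "wx": 0, "wy": 0, "wz": 0, "jaw": -1},
    {"tx": 0, "ty": -1.2, "tz": 0, "wx": 0, "wy": 0, "wz": 0, "jaw": -1},
    {"tx": 0, "ty": -1.2, "tz": 0, "wx": 0, "wy": 0, "wz": 0, "jaw": -1},
    {"tx": 0, "ty": -1.2, "tz": 0, "wx": 0, "wy": 0, "wz": 0, "jaw": -1},
    {"tx": 0, "ty": -1.2, "tz": 0, "wx": 0, "wy": 0, "wz": 0, "jaw": -1},
    {"tx": 0, "ty": -1.2, "tz": 0, "wx": 0, "wy": 0, "wz": 0, "jaw": -1},
    {"tx": 0, "ty": -1.2, "tz": 0, "wx": 0, "wy": 0, "wz": 0, "jaw": -1},
    {"tx": 0, "ty": -1.2, "tz": 0, "wx": 0, "wy": 0, "wz": 0, "jaw": -1},
    {"tx": -1, "ty": -0.6, "tz": 0, "wx": 0, "wy": 0, "wz": 0, "jaw": -1},
    {"tx": -4, "ty": 0, "tz": 0, "wx": 0, "wy": 0, "wz": 0, "jaw": -1},
    {"tx": -4, "ty": 0, "tz": 0, "wx": 0, "wy": 0, "wz": 0, "jaw": 1},
    {"tx": -4, "ty": 0, "tz": 0, "wx": 0, "wy": 0, "wz": 0, "jaw": 1},
    {"tx": 0, "ty": 3, "tz": 0, "wx": 0, "wy": 0, "wz": 0, "jaw": 1},
    {"tx": 0, "ty": 4, "tz": 0, "wx": 0, "wy": 0, "wz": 0, "jaw": 1},
    {"tx": 0, "ty": 4, "tz": 0, "wx": 0, "wy": 0, "wz": 0, "jaw": 1},
    {"tx": 0, "ty": 0, "tz": 0, "wx": 0, "wy": 0, "wz": 0, "jaw": 1},
    {"tx": 0, "ty": 0, "tz": 0, "wx": 0, "wy": 0, "wz": 0, "jaw": 1}
  ]
}}

```text
time: 11.65
tool_pos: [563.5, -121.3, 160.8]
tcp_rot: [1.221, 1.571, 2.416]
contact_force: [0.7, -0.9, 0.1]
grip_width: 51.9
```

Run:
```python
from h import *
imaging.capture('scene')
o=readout.get_obs();print(o['time'],o['tool_pos'],o['contact_force'],o['grip_width'],Ro.from_euler('xyz',o['tcp_rot']).as_matrix().round(3))
cv2.imwrite('pics/w16.png',imaging.capture('wrist'))
im=imaging.capture('side');cv2.imwrite('pics/s16.png',cv2.resize(im[140:245,165:300],None,fx=5,fy=5,interpolation=cv2.INTER_CUBIC)); cv2.imwrite('pics/side16.png',im)
import pickle;pickle.dump(o,open('o16.pkl','wb'))
```

```text
11.7 [ 564.65923155 -121.82416287  160.92989062] [-0.10006594  0.10612046 -0.4818706 ] 55.76012037236298 [[ 0.001 -0.93   0.367]
 [-0.     0.367  0.93 ]
 [-1.    -0.001  0.   ]]
```

View pics/s16.png

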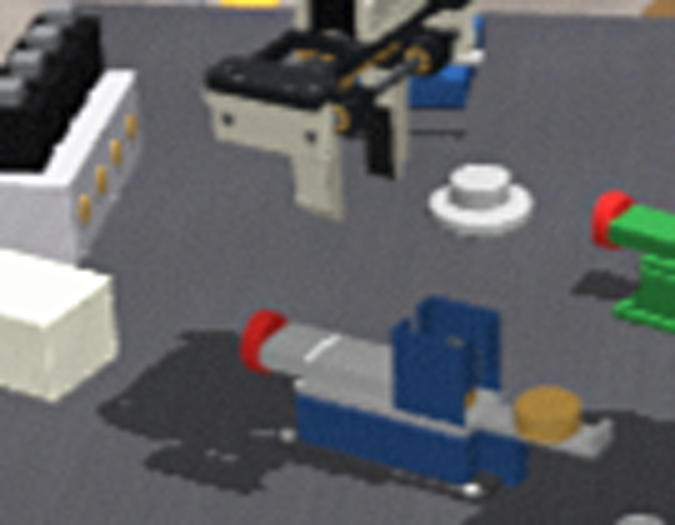

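View pics/w16.png

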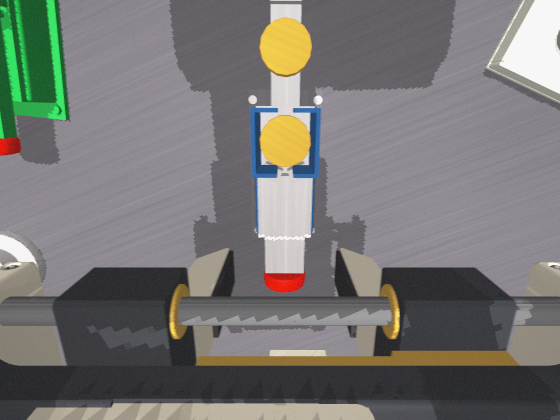

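Run:
```python
from h import *
import pickle
o=pickle.load(open('o16.pkl','rb'));im=cv2.imread('pics/w16.png');hsv=cv2.cvtColor(im,cv2.COLOR_BGR2HSV)
m=cv2.inRange(hsv,(18,100,150),(35,255,255));m[:, :230]=0;m[:,340:]=0;m[240:]=0
n,l,s,c=cv2.connectedComponentsWithStats(m)
print([(s[i].tolist(),c[i]) for i in range(1,n) if s[i,4]>200])
for dz in (0,15,30):
    q=dict(o);q['tool_pos']=o['tool_pos']+[0,0,dz];W=cam('wrist',q)
    R=Ro.from_euler('xyz',o['tcp_rot']).as_matrix()
    B=[]
    for i in range(1,n):
        if s[i,4]<500: continue
        z=61 if c[i][1]<100 else 77
        y=c[i][1];P=onz(W,c[i],z);a=onz(W,(s[i,0]-.5,y),z);b=onz(W,(s[i,0]+s[i,2]-.5,y),z)
        B.append(P);print(dz,z,P.round(1),'diam',np.linalg.norm(a-b).round(1),'tool rel',(R.T@(P-q['tool_pos'])).round(1))
    print('dist',np.linalg.norm(B[0]-B[1]))
```

```text
[([259, 17, 53, 58, 2362], array([285.23116003,  46.04360711])), ([260, 115, 51, 52, 2047], array([284.75574011, 140.69076698]))]
0 61 [447.2 -72.   61. ] diam 40.2 tool rel [ 99.8 127.7   3.3]
0 77 [511.2 -97.6  77. ] diam 39.6 tool rel [83.9 58.7  2.9]
dist 70.79177922542415
15 61 [444.8 -71.   61. ] diam 42.4 tool rel [114.8 130.3   3.3]
15 77 [512.5 -98.1  77. ] diam 41.9 tool rel [98.9 57.4  2.9]
dist 74.63250828827162
30 61 [442.4 -70.   61. ] diam 44.7 tool rel [129.8 132.9   3.3]
30 77 [513.7 -98.5  77. ] diam 44.3 tool rel [113.9  56.1   3. ]
dist 78.48280921721422
```

Call:
{"op": "arm_command", "data": {
  "plan": [
    {"tx": 0, "ty": 3, "tz": 0.05, "wx": 0, "wy": 0, "wz": 0, "jaw": 1},
    {"tx": 0, "ty": 4, "tz": 0, "wx": 0, "wy": 0, "wz": 0, "jaw": 1},
    {"tx": 0, "ty": 4, "tz": 0, "wx": 0, "wy": 0, "wz": 0, "jaw": 1},
    {"tx": 0, "ty": 1.8, "tz": 0, "wx": 0, "wy": 0, "wz": 0, "jaw": 1},
    {"tx": 0, "ty": 0, "tz": 0, "wx": 0, "wy": 0, "wz": 0, "jaw": 1},
    {"tx": 3, "ty": 0, "tz": 0, "wx": 0, "wy": 0, "wz": 0, "jaw": 1},
    {"tx": 2, "ty": 0, "tz": 0, "wx": 0, "wy": 0, "wz": 0, "jaw": 1},
    {"tx": 0, "ty": 0, "tz": 0, "wx": 0, "wy": 0, "wz": 0, "jaw": 1},
    {"tx": 0, "ty": 0, "tz": 0, "wx": 0, "wy": 0, "wz": 0, "jaw": 1}
  ]
}}

```text
time: 12.7
tool_pos: [446.5, -74.7, 110.5]
tcp_rot: [-0.953, 1.571, 0.242]
contact_force: [-0.1, -0.5, 0.5]
grip_width: 92.3
```

Run:
```python
from h import *
o=readout.get_obs();print(o['time'],o['tool_pos'],o['contact_force'],o['grip_width'],Ro.from_euler('xyz',o['tcp_rot']).as_matrix().round(3))
cv2.imwrite('pics/w17.png',imaging.capture('wrist'))
im=imaging.capture('side');cv2.imwrite('pics/s17.png',cv2.resize(im[140:245,165:300],None,fx=5,fy=5,interpolation=cv2.INTER_CUBIC))
```

```text
12.7 [446.4598403  -74.73900629 110.53997417] [-0.05875557 -0.51521433  0.45408211] 92.3363364353661 [[ 0.    -0.93   0.367]
 [ 0.     0.367  0.93 ]
 [-1.    -0.     0.   ]]
```

View pics/s17.png

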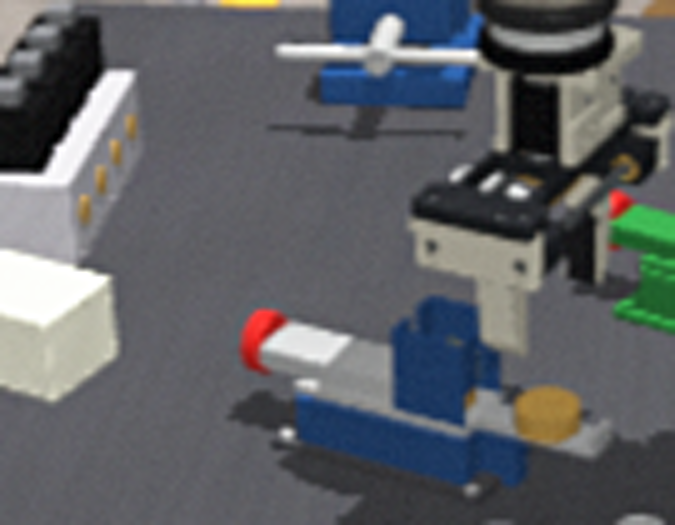

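View pics/w17.png

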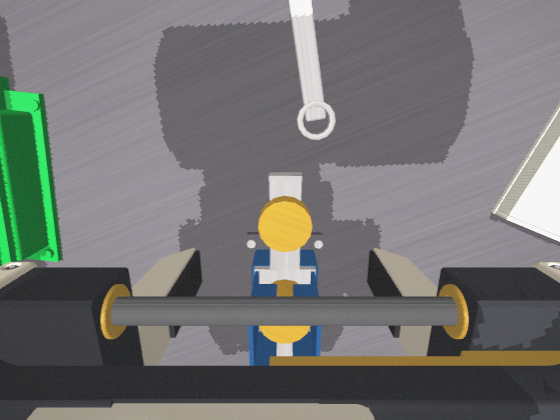

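Call:
{"op": "arm_command", "data": {
  "plan": [
    {"tx": 2.5, "ty": 0, "tz": 0, "wx": 0, "wy": 0, "wz": 0, "jaw": 1},
    {"tx": 2.5, "ty": 0, "tz": 0, "wx": 0, "wy": 0, "wz": 0, "jaw": 1},
    {"tx": 1.0, "ty": 0, "tz": 0, "wx": 0, "wy": 0, "wz": 0, "jaw": 1},
    {"tx": 1.0, "ty": 0, "tz": 0, "wx": 0, "wy": 0, "wz": 0, "jaw": 1},
    {"tx": 0.7, "ty": 0, "tz": 0, "wx": 0, "wy": 0, "wz": 0, "jaw": 1},
    {"tx": 0, "ty": 0, "tz": 0, "wx": 0, "wy": 0, "wz": 0, "jaw": 1},
    {"tx": 0, "ty": 0, "tz": 0, "wx": 0, "wy": 0, "wz": 0, "jaw": 1}
  ]
}}

```text
time: 13.5
tool_pos: [445.6, -74.3, 33.9]
tcp_rot: [-1.428, 1.57, -0.233]
contact_force: [0.3, -0.3, 1.2]
grip_width: 91.7
```

Run:
```python
from h import *
o=readout.get_obs();print(o['time'],o['tool_pos'],o['contact_force'],o['grip_width'])
cv2.imwrite('pics/w18.png',imaging.capture('wrist'))
im=imaging.capture('side');cv2.imwrite('pics/s18.png',cv2.resize(im[140:245,165:300],None,fx=5,fy=5,interpolation=cv2.INTER_CUBIC))
```

```text
13.5 [445.61467408 -74.31241029  33.85743728] [ 0.28152592 -0.25425408  1.18152827] 91.659672474881
```

View pics/s18.png

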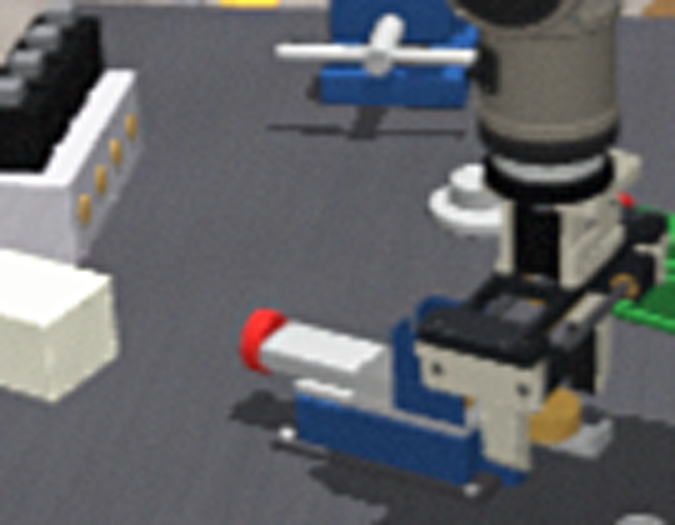

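View pics/w18.png

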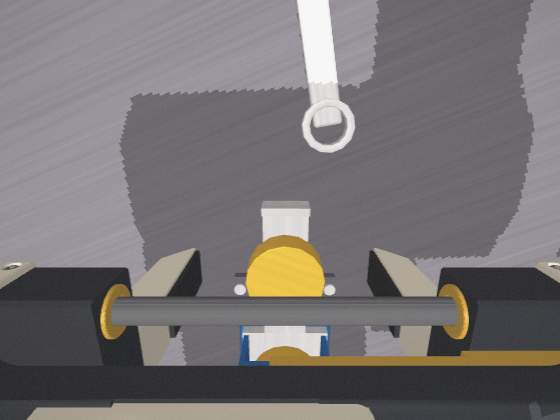

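Call:
{"op": "arm_command", "data": {
  "plan": [
    {"tx": 0, "ty": 0, "tz": 0, "wx": 0, "wy": 0, "wz": 0, "jaw": -1},
    {"tx": 0, "ty": 0, "tz": 0, "wx": 0, "wy": 0, "wz": 0, "jaw": -1},
    {"tx": 0, "ty": 0, "tz": 0, "wx": 0, "wy": 0, "wz": 0, "jaw": -1},
    {"tx": 0, "ty": 0, "tz": 0, "wx": 0, "wy": 0, "wz": 0, "jaw": -1},
    {"tx": 0, "ty": 0, "tz": 0, "wx": 0, "wy": 0, "wz": 0, "jaw": -1},
    {"tx": 0, "ty": 0, "tz": 0, "wx": 0, "wy": 0, "wz": 0, "jaw": -1},
    {"tx": 0, "ty": 0, "tz": 0, "wx": 0, "wy": 0, "wz": 0, "jaw": -1},
    {"tx": 0, "ty": 0, "tz": 0, "wx": 0, "wy": 0, "wz": 0, "jaw": -1}
  ]
}}

```text
time: 14.4
tool_pos: [445.2, -74.1, 33.4]
tcp_rot: [0.429, 1.571, 1.624]
contact_force: [0.6, -0.2, -0.4]
grip_width: 39.1
```

Run:
```python
from h import *
o=readout.get_obs();print(o['time'],o['tool_pos'],o['contact_force'],o['grip_width'])
cv2.imwrite('pics/w19.png',imaging.capture('wrist'))
```

```text
14.4 [445.19423537 -74.14551553  33.39614989] [ 0.58701226 -0.18004661 -0.43194229] 39.13498290078092
```

View pics/w19.png

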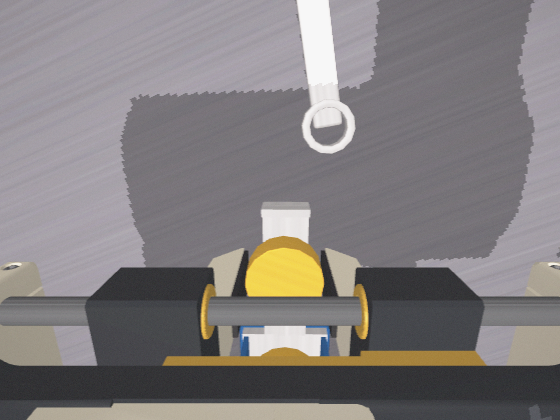

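Call:
{"op": "arm_command", "data": {
  "plan": [
    {"tx": -0.5, "ty": 0, "tz": 0, "wx": 0, "wy": 0, "wz": 0, "jaw": -1},
    {"tx": -1.5, "ty": 0, "tz": 0, "wx": 0, "wy": 0, "wz": 0, "jaw": -1},
    {"tx": -2.5, "ty": 0, "tz": 0, "wx": 0, "wy": 0, "wz": 0, "jaw": -1},
    {"tx": -2.5, "ty": 0, "tz": 0, "wx": 0, "wy": 0, "wz": 0, "jaw": -1},
    {"tx": -2, "ty": 0, "tz": 0, "wx": 0, "wy": 0, "wz": 0, "jaw": -1},
    {"tx": 0, "ty": 0, "tz": 0, "wx": -0.133, "wy": 0, "wz": 0, "jaw": -1},
    {"tx": 0, "ty": 0, "tz": 0, "wx": -0.133, "wy": 0, "wz": 0, "jaw": -1},
    {"tx": 0, "ty": 0, "tz": 0, "wx": -0.133, "wy": 0, "wz": 0, "jaw": -1},
    {"tx": 0, "ty": 0, "tz": 0, "wx": 0, "wy": 0, "wz": 0, "jaw": -1}
  ]
}}

```text
time: 15.35
tool_pos: [445.1, -74.1, 123.7]
tcp_rot: [-1.534, 1.571, 0.061]
contact_force: [0.4, 0.1, -0.7]
grip_width: 39.4
```

Run:
```python
from h import *
o=readout.get_obs();print(o['time'],o['tool_pos'],o['contact_force'],o['grip_width'],Ro.from_euler('xyz',o['tcp_rot']).as_matrix().round(3))
S=cam('scene');print(onz(S,(419,168),40))
im=imaging.capture('side');cv2.imwrite('pics/s20.png',cv2.resize(im[100:350,165:365],None,fx=2.4,fy=2.4,interpolation=cv2.INTER_CUBIC))
```

```text
15.35 [445.12373783 -74.13429014 123.70506561] [ 0.39396669  0.13417069 -0.74473399] 39.397547074967875 [[ 0.    -1.    -0.024]
 [ 0.    -0.024  1.   ]
 [-1.    -0.     0.   ]]
[411.78166897 467.07155562  40.        ]
```

View pics/s20.png

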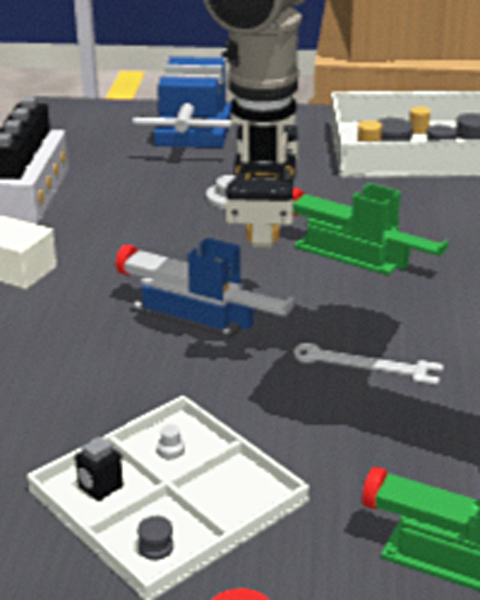

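Run:
```python
from h import *
S=cam('scene');D=cam('side')
print(tri(S,(354,157),D,(322,303)), onz(S,(354,157),53))
print(onz(S,(350,118),101),onz(D,(378,300),101))
```

```text
(array([304.71646984, 273.36966355,  53.9994868 ]), np.float64(3.0887212880623234)) [302.10603595 273.7877469   53.        ]
[165.50958255 317.07064567 101.        ] [186.03086464 308.6048679  101.        ]
```

Call:
{"op": "arm_command", "data": {
  "plan": [
    {"tx": 0, "ty": 0, "tz": 2, "wx": 0, "wy": 0, "wz": 0, "jaw": -1},
    {"tx": 0, "ty": 0, "tz": 4, "wx": 0, "wy": 0, "wz": 0, "jaw": -1},
    {"tx": 0, "ty": 0, "tz": 4, "wx": 0, "wy": 0, "wz": 0, "jaw": -1},
    {"tx": 0, "ty": 0, "tz": 4, "wx": 0, "wy": 0, "wz": 0, "jaw": -1},
    {"tx": 0, "ty": 0, "tz": 4, "wx": 0, "wy": 0, "wz": 0, "jaw": -1},
    {"tx": 0, "ty": -0.5, "tz": 4, "wx": 0, "wy": 0, "wz": 0, "jaw": -1},
    {"tx": 0, "ty": -0.6, "tz": 4, "wx": 0, "wy": 0, "wz": 0, "jaw": -1},
    {"tx": 0, "ty": 0, "tz": 3, "wx": 0, "wy": 0, "wz": 0, "jaw": -1},
    {"tx": 0, "ty": 0, "tz": 2, "wx": 0, "wy": 0, "wz": 0, "jaw": -1},
    {"tx": 0, "ty": 0, "tz": 0, "wx": 0, "wy": 0, "wz": 0, "jaw": -1},
    {"tx": 0, "ty": 0, "tz": 0, "wx": 0, "wy": 0, "wz": 0, "jaw": -1}
  ]
}}

```text
time: 16.5
tool_pos: [448.7, 235.8, 123.2]
tcp_rot: [2.305, 1.57, -2.385]
contact_force: [-0.1, 0.7, -1.1]
grip_width: 39.0
```

Run:
```python
from h import *
import pickle
o=readout.get_obs();print(o['time'],o['tool_pos'],o['dq'].round(2),o['grip_width'])
cv2.imwrite('pics/w21.png',imaging.capture('wrist'));pickle.dump(o,open('o21.pkl','wb'))
im=imaging.capture('side');cv2.imwrite('pics/s21.png',cv2.resize(im[150:380,150:400],None,fx=2.5,fy=2.5,interpolation=cv2.INTER_CUBIC))
im=imaging.capture('scene');cv2.imwrite('pics/sc21.png',cv2.resize(im[80:260,290:450],None,fx=3.3,fy=3.3,interpolation=cv2.INTER_CUBIC))
```

```text
16.5 [448.68357143 235.8161655  123.24605226] [-0.03 -0.01  0.01 -0.   -0.   -0.01] 39.01969060006616
```

View pics/s21.png

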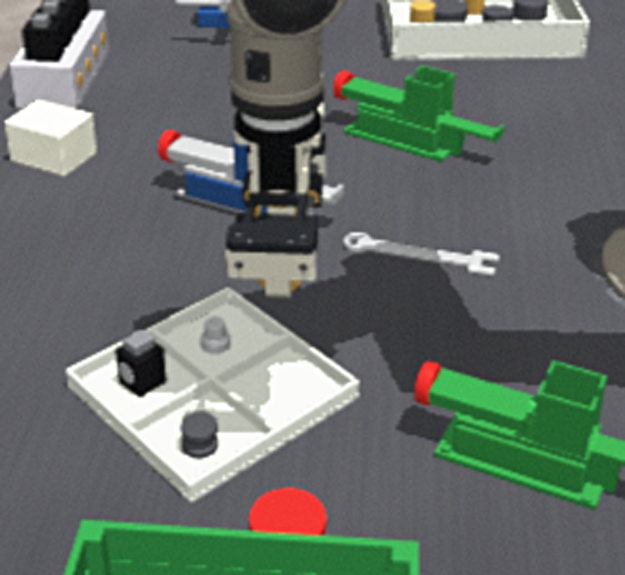

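View pics/w21.png

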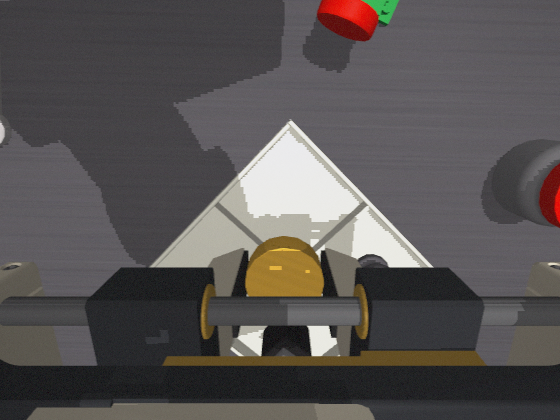

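View pics/sc21.png

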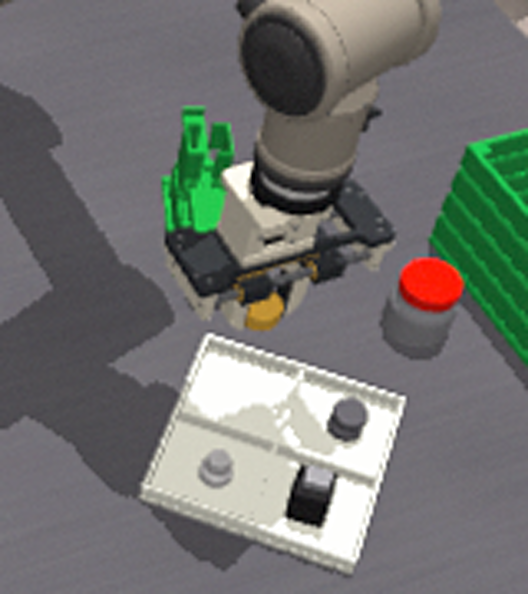

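Run:
```python
from h import *
import pickle
o=pickle.load(open('o21.pkl','rb'));c,R,p=cam('wrist',o);T=Ro.from_euler('xyz',o['tcp_rot']).as_matrix()
W=(c,R,p-2.45*T[:,2])
for n,uv in dict(corner=(290.5,121),tl=(217,205),tr=(365,204),lwall=(150,268),rwall=(432,268)).items():
    P=onz(W,uv,22);print(n,P.round(1),(T.T@(P-o['tool_pos'])).round(1))
im=cv2.imread('pics/w21.png')[100:290,180:400];cv2.imwrite('pics/w21c.png',cv2.resize(im,None,fx=3.4,fy=3.1))
```

```text
corner [376.6 239.1  22. ] [101.3  72.    4.9]
tl [449.3 176.3  22. ] [101.3   0.7 -59.5]
tr [445.4 306.6  22. ] [101.2   1.6  70.9]
lwall [512.5 110.9  22. ] [ 101.3  -61.1 -126.3]
rwall [506.5 375.7  22. ] [101.1 -61.  138.6]
```

View pics/w21c.png

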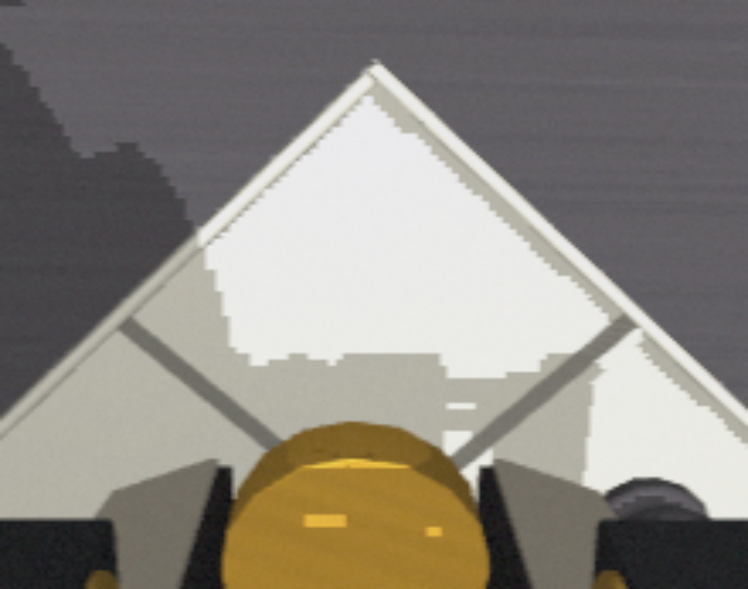

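Call:
{"op": "arm_command", "data": {
  "plan": [
    {"tx": 2, "ty": 0, "tz": 0.5, "wx": 0, "wy": 0, "wz": 0, "jaw": -1},
    {"tx": 2.5, "ty": 0, "tz": 0, "wx": 0, "wy": 0, "wz": 0, "jaw": -1},
    {"tx": 2.5, "ty": 0, "tz": 0, "wx": 0, "wy": 0, "wz": 0, "jaw": -1},
    {"tx": 2, "ty": 0, "tz": 0, "wx": 0, "wy": 0, "wz": 0, "jaw": -1},
    {"tx": 1, "ty": 0, "tz": 0, "wx": 0, "wy": 0, "wz": 0, "jaw": -1},
    {"tx": 1, "ty": 0, "tz": 0, "wx": 0, "wy": 0, "wz": 0, "jaw": -1},
    {"tx": 0, "ty": 0, "tz": 0, "wx": 0, "wy": 0, "wz": 0, "jaw": -1},
    {"tx": 0, "ty": 0, "tz": 0, "wx": 0, "wy": 0, "wz": 0, "jaw": -1}
  ]
}}

```text
time: 17.45
tool_pos: [449.4, 241.0, 14.0]
tcp_rot: [-1.198, 1.57, 0.396]
contact_force: [0.5, -0.5, -0.3]
grip_width: 39.4
```

Run:
```python
from h import *
o=readout.get_obs();print(o['time'],o['tool_pos'],o['contact_force'],o['grip_width'])
cv2.imwrite('pics/w22.png',imaging.capture('wrist'))
im=imaging.capture('side');cv2.imwrite('pics/s22.png',cv2.resize(im[220:360,170:310],None,fx=4.2,fy=4.2,interpolation=cv2.INTER_CUBIC))
```

```text
17.45 [449.37407668 240.9696275   13.96063141] [ 0.5261477  -0.5446075  -0.34331292] 39.446415473919494
```

View pics/s22.png

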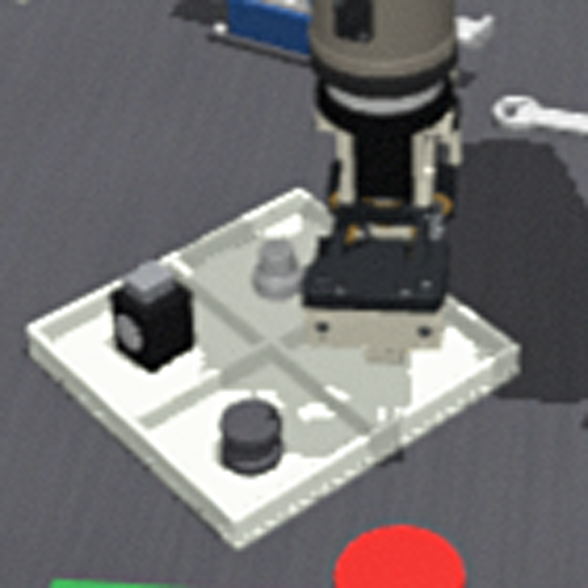

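View pics/w22.png

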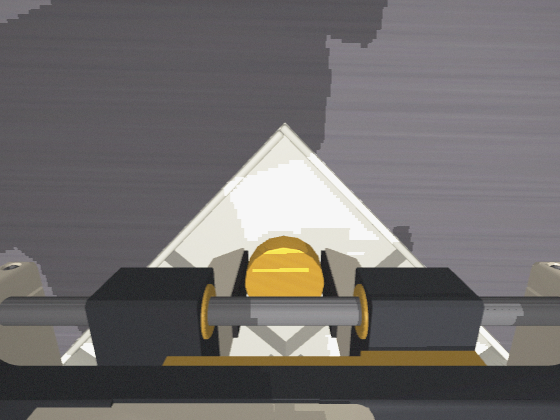

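Call:
{"op": "arm_command", "data": {
  "plan": [
    {"tx": 0.6, "ty": 0, "tz": 0, "wx": 0, "wy": 0, "wz": 0, "jaw": -1},
    {"tx": 0.6, "ty": 0, "tz": 0, "wx": 0, "wy": 0, "wz": 0, "jaw": -1},
    {"tx": 0.3, "ty": 0, "tz": 0, "wx": 0, "wy": 0, "wz": 0, "jaw": -1},
    {"tx": 0.1, "ty": 0, "tz": 0, "wx": 0, "wy": 0, "wz": 0, "jaw": -1},
    {"tx": 0, "ty": 0, "tz": 0, "wx": 0, "wy": 0, "wz": 0, "jaw": -1},
    {"tx": 0, "ty": 0, "tz": 0, "wx": 0, "wy": 0, "wz": 0, "jaw": -1}
  ]
}}

```text
time: 18.15
tool_pos: [449.0, 241.0, -2.5]
tcp_rot: [-0.801, 1.571, 0.793]
contact_force: [-0.7, -0.3, -1.2]
grip_width: 39.2
```

Call:
{"op": "arm_command", "data": {
  "plan": [
    {"tx": 0.2, "ty": 0, "tz": 0, "wx": 0, "wy": 0, "wz": 0, "jaw": -1},
    {"tx": 0, "ty": 0, "tz": 0, "wx": 0, "wy": 0, "wz": 0, "jaw": -1},
    {"tx": 0, "ty": 0, "tz": 0, "wx": 0, "wy": 0, "wz": 0, "jaw": -1}
  ]
}}

```text
time: 18.45
tool_pos: [448.9, 241.0, -4.6]
tcp_rot: [-0.073, 1.571, 1.521]
contact_force: [0.6, -0.4, -0.6]
grip_width: 39.5
```

Call:
{"op": "arm_command", "data": {
  "plan": [
    {"tx": 0.1, "ty": 0, "tz": 0, "wx": 0, "wy": 0, "wz": 0, "jaw": -1},
    {"tx": 0, "ty": 0, "tz": 0, "wx": 0, "wy": 0, "wz": 0, "jaw": -1},
    {"tx": 0, "ty": 0, "tz": 0, "wx": 0, "wy": 0, "wz": 0, "jaw": -1}
  ]
}}

```text
time: 18.75
tool_pos: [448.9, 241.0, -5.6]
tcp_rot: [0.309, 1.571, 1.903]
contact_force: [0.2, -0.3, -0.9]
grip_width: 39.3
```

Call:
{"op": "arm_command", "data": {
  "plan": [
    {"tx": 0.1, "ty": 0, "tz": 0, "wx": 0, "wy": 0, "wz": 0, "jaw": -1},
    {"tx": 0, "ty": 0, "tz": 0, "wx": 0, "wy": 0, "wz": 0, "jaw": -1},
    {"tx": 0, "ty": 0, "tz": 0, "wx": 0, "wy": 0, "wz": 0, "jaw": -1}
  ]
}}

```text
time: 19.05
tool_pos: [449.0, 241.0, -6.0]
tcp_rot: [-1.162, 1.57, 0.432]
contact_force: [-1.2, -0.9, 5.8]
grip_width: 39.2
```

Light contact (≈6 N): on the floor. Release and lift.

Call:
{"op": "arm_command", "data": {
  "plan": [
    {"tx": 0, "ty": 0, "tz": 0, "wx": 0, "wy": 0, "wz": 0, "jaw": 0.15},
    {"tx": 0, "ty": 0, "tz": 0, "wx": 0, "wy": 0, "wz": 0, "jaw": 0.15},
    {"tx": 0, "ty": 0, "tz": 0, "wx": 0, "wy": 0, "wz": 0, "jaw": 0.15},
    {"tx": 0, "ty": 0, "tz": 0, "wx": 0, "wy": 0, "wz": 0, "jaw": 0.15},
    {"tx": -0.5, "ty": 0, "tz": 0, "wx": 0, "wy": 0, "wz": 0, "jaw": 0.15},
    {"tx": -2, "ty": 0, "tz": 0, "wx": 0, "wy": 0, "wz": 0, "jaw": 0.15},
    {"tx": -3, "ty": 0, "tz": 0, "wx": 0, "wy": 0, "wz": 0, "jaw": 0.15},
    {"tx": -4, "ty": 0, "tz": 0, "wx": 0, "wy": 0, "wz": 0, "jaw": 0.15},
    {"tx": -4, "ty": 0, "tz": 0, "wx": 0, "wy": 0, "wz": 0, "jaw": 0.15},
    {"tx": 0, "ty": -4, "tz": 0, "wx": 0, "wy": 0, "wz": 0, "jaw": 0.15},
    {"tx": 0, "ty": -4, "tz": 0, "wx": 0, "wy": 0, "wz": 0, "jaw": 0.15},
    {"tx": 0, "ty": 0, "tz": 0, "wx": 0, "wy": 0, "wz": 0, "jaw": 0.15},
    {"tx": 0, "ty": 0, "tz": 0, "wx": 0, "wy": 0, "wz": 0, "jaw": 0.15}
  ]
}}

```text
time: 20.35
tool_pos: [528.5, 242.3, 127.6]
tcp_rot: [1.864, 1.569, -2.826]
contact_force: [-0.1, 0.4, -0.2]
grip_width: 52.5
```

Run:
```python
from h import *
o=readout.get_obs();print(o['time'],o['tool_pos'],o['contact_force'],o['grip_width'],o['dq'].round(2))
wi=imaging.capture('wrist');cv2.imwrite('pics/w23.png',wi)
im=imaging.capture('side');cv2.imwrite('pics/side23.png',im)
cv2.imwrite('pics/s23.png',cv2.resize(im[180:360,160:310],None,fx=3.3,fy=3.3,interpolation=cv2.INTER_CUBIC))
hsv=cv2.cvtColor(wi,cv2.COLOR_BGR2HSV);m=cv2.inRange(hsv,(18,100,150),(35,255,255));m[260:]=0
n,l,s,c=cv2.connectedComponentsWithStats(m);i=1+np.argmax(s[1:,4])
cc,R,p=cam('wrist',o);T=Ro.from_euler('xyz',o['tcp_rot']).as_matrix();W=(cc,R,p-2.45*T[:,2])
print(s[i],c[i],onz(W,c[i],20))
```

```text
20.35 [528.47392125 242.26393526 127.56635168] [-0.13609465  0.41315462 -0.1885255 ] 52.53406847400232 [ 0.01 -0.02  0.04  0.   -0.   -0.  ]
[ 261   89   48   50 1820] [284.89615385 113.77967033] [450.71501056 240.79187395  20.        ]
```

View pics/s23.png

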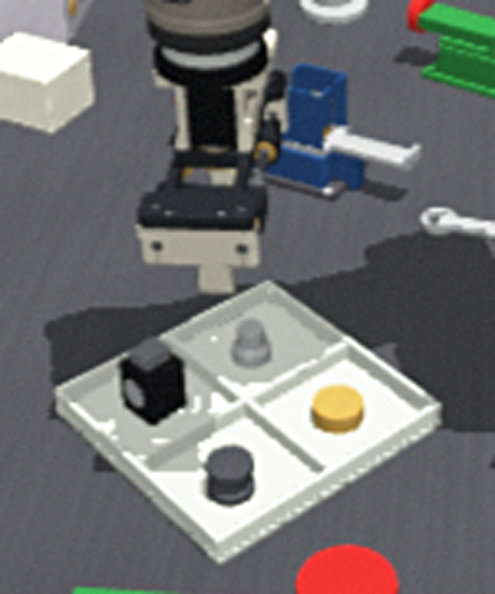

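View pics/w23.png

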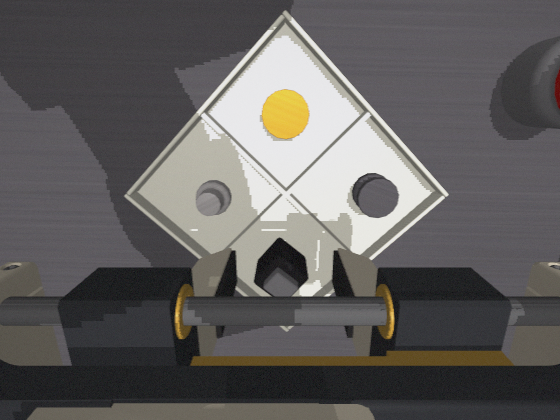

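Run:
```python
from plant import bot
print(bot.close_job())
```

```text
the job is handed in; nothing more can be done
None
```

I pushed the blue dispenser's knob to its hard stop, and it fed one blank onto the tongue. The knob sprang fully back out, and I gripped the blank and set it flat in the empty pocket. I handed the job in at about 20.5 s, under the 51 s limit.

**Last checks**
- **Stroke:** travel was about 74 mm. At the end the tool stopped moving while the force rose to 38 N, which I read as the stop.
- **Slide and magazine:** in the pictures after the push, the knob was back out and blank 2/3 was still in the magazine. I did not picture the knob again after the placing.
- **Blank:** it touched down with about 6 N. The last wrist view puts it at about (451, 241) mm, within about 2 mm of my pocket centre, and it looks flat.
- **Other parts:** coil, fitting, piston and flange show no visible change in the pictures. The gripper ended clear above the tray.

**What disagreed**
- **Fingertips:** they end about 10 mm behind the TCP, not 22 mm ahead as described. At the stated height the closed fingers passed over the knob without touching it. I lowered the later moves to suit.
- **Wrist camera:** its sideways mount offset also looked about 2.5 mm off. I corrected for it.

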